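# Empty the latched case and stack its cartons on the packing board

### The job

Swing the red latch lever on the front of the case aside, open the clear lid all the way, and stack every carton from the case in one column on the plywood board: lying flat, squarely on one another and over the marked rectangle, turned the way it is. When all the cartons stand in the column by themselves, shut the lid fully and swing the latch lever back upright; leave the bottles and the jar alone.

Things in the scene. Friction and masses are not known exactly. Their poses are not given: they have to be found in the camera images.
- case: shallow grey and black case fixed to the bench, 160 mm (x) by 380 mm (y), under a hinged clear hood lid (its top 60 mm above the bench when shut). Origin: centre of the underside; x points from latch (front) to hinge (back). Tray floor 6 mm thick, from x = -50 to +35 mm, ledges around it only 14 mm high. The cartons stand in a row along y
- lid (a joint): angle of the clear hood lid about the hinge along the back edge: 0 shut, 1.75 rad (100 degrees, the stop) open. The front edge swings up and back. The hinge is stiff (0.4 N m) and the lid stays where it is left. The lid is a shell of 4 mm walls and weighs 0.3 kg; it cannot be raised while the latch is upright (blocked below about 0.4 rad of latch swing)
- lid_hinge (a point): point on the lid's hinge axis, at the middle of the case's back edge, 14 mm above the bench; the axis is the case's y axis
- lid_grip (a point): grip point on the black block handle on top of the lid near its front edge, 24 mm above the lid's top face, on the middle line of the case; it moves with the lid. The block is 40 mm long along the case's y, 12 mm thick and 34 mm high; pinched by its two ends it can pivot between the pads as the lid swings. With the lid shut the point is 134 mm in front of the hinge and 70 mm above it
- latch (a joint): angle of the red latch lever about its pivot on the front of the case: 0 upright (latched, its tooth reaches over the steel tab on the lid's front), 0.75 rad (the stop) swung over to the case's +y side, lid free from about 0.4 rad. It turns stiffly (0.06 N m) and stays where it is left; a finger pushing its side moves it
- latch_pivot (a point): pivot of the latch lever, 30 mm in front of the case's front wall on the middle line, 12 mm above the bench; the axis is the case's x axis
- latch_tip (a point): top end of the red latch lever, 80 mm from the pivot; the lever is a bar 12 mm wide (y) and 8 mm thick (x); upright, its end is 92 mm above the bench. Its tooth lies 43 to 49 mm from the pivot, over a steel tab 20 mm wide (y) that sticks out 18 mm from the lid's front, 44 to 50 mm above the bench
- board: plywood board fixed to the bench, 110 mm (x) by 120 mm (y), 15 mm thick, with a black rectangle marked at its centre, 53 mm by 63 mm inside the line, its short side along the board's x. Origin: centre of the underside
- carton_blue: closed blue carton with a white band, 50 mm (x) by 60 mm (y) by 36 mm (z), 0.07 to 0.16 kg, rigid. Origin: centre of its underside. Starts flat in the case; may be absent (None)
- carton_green: closed green carton with a white band, 50 mm (x) by 60 mm (y) by 36 mm (z), 0.07 to 0.16 kg, rigid. Origin: centre of its underside. Starts flat in the case; may be absent (None)
- carton_orange: closed orange carton with a white band, 50 mm (x) by 60 mm (y) by 36 mm (z), 0.07 to 0.16 kg, rigid. Origin: centre of its underside. Starts flat in the case; may be absent (None)
- carton_kraft: closed kraft carton with a white band, 50 mm (x) by 60 mm (y) by 36 mm (z), 0.07 to 0.16 kg, rigid. Origin: centre of its underside. Starts flat in the case; may be absent (None)
- carton_white: closed white carton with a grey band, 50 mm (x) by 60 mm (y) by 36 mm (z), 0.07 to 0.16 kg, rigid. Origin: centre of its underside. Starts flat in the case; may be absent (None)
- amber_bottle: amber glass bottle with a white cap, 42 mm across, 78 mm tall, standing on the bench, a bystander. Origin: centre of its underside
- blue_bottle: blue bottle with a black cap, 48 mm across, 85 mm tall, standing on the bench, a bystander. Origin: centre of its underside
- jar: clear jar with a dark lid, 68 mm across, 75 mm tall, standing on the bench, a bystander. Origin: centre of its underside
There are look-alikes about, which are no part of the job. Of the things that look like the board, take the one that is farthest to the robot's left at the start.

How it is judged:
By the outcome, as a careful person would: the job done as asked, in the order asked, and still so for the second after the job is handed in, with the robot touching nothing.
Of carton_blue, carton_green, carton_orange, carton_kraft, carton_white only 3 to 5 are there at a start; the rules pass over those that are not, and their reading is None.
At some moment in a run one of carton_blue, carton_green, carton_orange, carton_kraft, carton_white may be knocked a few centimetres aside while the robot is not near it.
Once in a run the grip may slacken for a moment while it holds something.
It also fails if it takes over 210 s, if anything falls off the work surface, if the arm or the gripper's body presses on something with over 40 N, if the wrist force passes 120 N, or if a joint passes its speed limit or range.

### The arm

A 6-joint arm with a two-finger parallel gripper is mounted at the origin on the work surface. World frame = base frame: x ahead of the robot, y to its left, z up, the work surface at z = 0. Lengths are in m, angles in degrees, forces in N, time in s.
With the tool pointing down it reaches from about 0.375 to 0.9 m from the base axis. Payload 3.1 kg.
Tool frame: the origin (TCP) lies at the very end of the fingers, on their centre line; the grasp point (between the pads) lies 19 mm behind it; z points along the fingers, y is the line along which they close (so a half turn about z gives the same grasp; the last joint's range is limited). The gripper opens to 87 mm and grips with 3 to 60 N. Pads are 19 mm wide; open, the fingers measure 117 mm over their backs; the gripper's body (75 mm by 190 mm) begins 51 mm behind the grasp point.
Start: joints at [54.746, 30.224, 82.088, -0, 67.689, -10.227], TCP at [0.264, 0.566, 0.223] pointing down, gripper open.
Joint ranges: [-176.69, 176.69], [-43.24, 126.21], [12.49, 139.97], [-82, 262], [0, 151.66], [-163.58, 163.58]. Speed limits (degrees/s): [159.86, 159.86, 180, 180, 180, 180].

### API

Orientations are given as a 3x3 rotation matrix whose columns are the frame's x, y, z axes.
In Python, from rig import readout, viewer, ticket gives the robot as it stands.
- The arm moves only by the tool send_rows, never from a script. Its argument "moves" is a list of rows, each a list of 6 numbers: the shift along the tool's x, y, z in units of 250 mm (1.0 is 250 mm), then the turn, a rotation vector about the tool's x, y, z in units of 90 degrees (1.0 is 90 degrees). A call has 1 to 12 rows; each row is the pose to reach, as a shift and turn from the pose commanded when the call began, along the tool's axes at that moment; what a row does not reach only later rows make up. A row lasts 1/10 s, in which the tool goes at most 50 mm and 8.59 degrees, less where a joint would pass 70% of its speed; a pose out of reach is approached as far as the arm can. A call with a number of a shift or a turn outside -1 to 1 is refused whole. A call with a gripper value outside its range is refused whole. "grip" is the opening, from 0 (shut) to 1 (fully open), set as the call begins (left out, the last holds). The fingers move at their own pace and stop on an object; the grip force is fixed at half the most. Time passes only in rows, so rows that repeat a pose let the fingers close. It gives the time, the measured TCP pose, the force, the opening and the grip force at its end, in the units of the state.
- readout.read_state(): the state, without advancing time (a new reading comes with each control period).
- viewer.capture(name): name is "side" or "top"; returns (picture, depth): 400x640x3 uint8, red, green, blue; 400x640 float32, m along the optical axis (not along the pixel's ray), 0 where there is no reading.
- viewer.camera_info(name): a dict with "fx", "fy", "cx", "cy" (pixels), "R" (3x3) and "t" (3): a world point X has camera coordinates R X + t. Camera axes: x right, y down, z forward; pixel columns grow to the right and rows downward; lengths in m; the calibration is good to about 2 mm. A picture is of the moment at which its call begins. camera_info takes no time and is no camera call.
- ticket.hand_in(): hands the job in; it is judged then, once.
The state is a dict: "time_s": time; "joint_positions": joint angles; "qvel": joint speeds; "tau": joint torques, N m; "position": TCP position; "tcp_rot": TCP orientation; "force": force on the tool from outside, world axes, zero at the start; "moment": the same for the moment, N m; "opening": opening from 0.0 (shut) to 1.0 (fully open); "grasp_force": force on a finger pad.
Only numpy, scipy, OpenCV 4.12 (cv2) and the standard library are available. Lean on these libraries where they do the work, as an engineer would, in place of code of your own. Each camera call takes 0.05 s, during which the arm holds its last target. There are 200 camera calls.

## Working session

There is one attempt and no reset: what is moved stays moved. The work goes in short steps, Python scripts to look and compute and a tool call to move; the robot and the scene stay as the last step left them, time stands still between calls to the robot, and variables do not carry over. Pictures are saved under pics/ and viewed, at most 14 in all, crops included, and the job is handed in when it is done.

Besides the shell and the picture viewer there is one more tool, called in YAML: its name, and indented under it one key for each argument. send_rows: Moves the arm, as the interface text tells. Shifts and turns lie within -1 to 1; 1 stands for 250 mm of shift or 90 degrees of turn. Its arguments: {"type":"object","properties":{"moves":{"type":"array"},"grip":{"type":"number"}},"required":["moves"]}

```bash
ls; mkdir -p pics; cat > h.py <<'E'
import numpy as np, cv2
from rig import readout, viewer, ticket
def cap(n,save=None):
    im,d=viewer.capture(n)
    if save: cv2.imwrite(f'pics/{save}.png',im[:,:,::-1])
    return im,d
def pts(n,d):
    c=viewer.camera_info(n);R=np.array(c['R']);t=np.array(c['t'])
    v,u=np.mgrid[:d.shape[0],:d.shape[1]]
    P=np.stack([(u-c['cx'])/c['fx']*d,(v-c['cy'])/c['fy']*d,d],-1)
    return (P-t)@R
def ray(n,u,v,z):
    c=viewer.camera_info(n);R=np.array(c['R']);t=np.array(c['t'])
    o=-R.T@t;r=R.T@np.array([(u-c['cx'])/c['fx'],(v-c['cy'])/c['fy'],1])
    return o+r*(z-o[2])/r[2]
E
python3 - <<'E'
from h import *
np.set_printoptions(precision=3,suppress=True)
for n in('top','side'):
    im,d=cap(n,n+'0');np.savez(f'{n}0',im=im,d=d)
    c=viewer.camera_info(n);R=np.array(c['R']);print(n,c['fx'],-R.T@np.array(c['t']),R)
print(readout.read_state())
E
```

```text
pics
top 474.6831448113518 [ 0.318 -0.003  1.104] [[ 0.012 -1.    -0.002]
 [-0.981 -0.011 -0.195]
 [ 0.195  0.004 -0.981]]
side 373.0423842369003 [ 0.463 -0.634  0.885] [[ 0.997 -0.082 -0.015]
 [-0.073 -0.784 -0.616]
 [ 0.039  0.615 -0.788]]
{'time_s': 0.1, 'joint_positions': array([ 54.746,  30.274,  82.149,  -0.003,  67.688, -10.227]), 'qvel': array([ 0.122, -0.254, -0.249,  0.025,  0.087,  0.005]), 'tau': array([ -0.   , -44.098, -17.715,   0.064,   0.053,  -0.   ]), 'position': array([0.264, 0.566, 0.222]), 'tcp_rot': array([[-0.906,  0.423, -0.001],
       [ 0.423,  0.906, -0.002],
       [ 0.   , -0.002, -1.   ]]), 'force': array([ 0.943, -0.369, -0.326]), 'moment': array([ 0.009,  0.018, -0.036]), 'grasp_force': 0.0, 'opening': 1.0024731660131772}
```

View pics/top0.png

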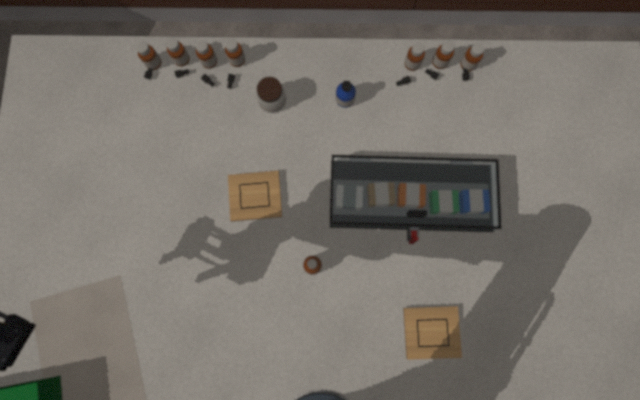

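View pics/side0.png

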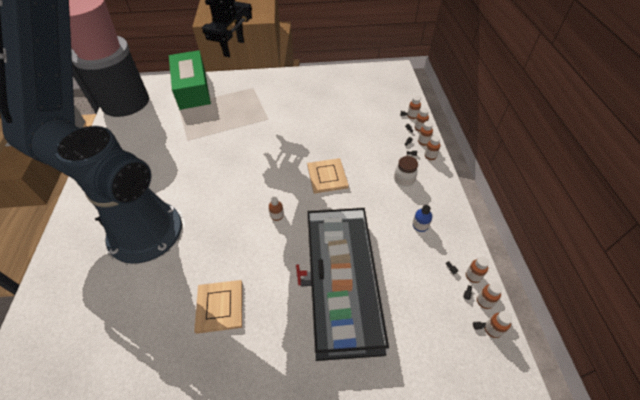

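The top view (up is +x, left is +y) shows the case at about (415,193), with 5 cartons from (350,195) to (475,200), the handle at (417,213) and the latch at (413,236). The left board is at (254,195) and the amber bottle at (312,265). The side view matches.

```bash
python3 - <<'E'
from h import *
np.set_printoptions(precision=4,suppress=True)
z=np.load('top0.npz');im,d=z['im'],z['d'];P=pts('top',d)
zs=np.load('side0.npz');
hsv=cv2.cvtColor(im,cv2.COLOR_RGB2HSV)
# board
m=((hsv[...,0]>8)&(hsv[...,0]<25)&(hsv[...,1]>90)&(hsv[...,2]>90)).astype(np.uint8);m[:, :200]=0;m[:150]=0;m[:,300:]=0
m[:160]=0;m[230:]=0
m=cv2.morphologyEx(m,cv2.MORPH_CLOSE,np.ones((9,9)))
ys,xs=np.nonzero(m);q=np.array([ray('top',u,v,.015)[:2] for u,v in zip(xs,ys)])
print('board depth z',np.median(P[ys,xs,2]),cv2.minAreaRect((q*1000).astype(np.float32)))
g=cv2.cvtColor(im,cv2.COLOR_RGB2GRAY)
dk=(g<105).astype(np.uint8)*cv2.erode(m,np.ones((7,7)))
ys,xs=np.nonzero(dk);q=np.array([ray('top',u,v,.015)[:2] for u,v in zip(xs,ys)]);print('mark',len(q),cv2.minAreaRect((q*1000).astype(np.float32)))
# case dark frame
c=(g<70).astype(np.uint8);c[:140]=0;c[250:]=0;c[:,:320]=0;c[:,515:]=0
n,l,s,_=cv2.connectedComponentsWithStats(c);k=1+np.argmax(s[1:,4]);print(s[k])
ys,xs=np.nonzero(l==k)
r=cv2.minAreaRect(np.c_[xs,ys].astype(np.float32));print(r,cv2.boxPoints(r))
print('heights at frame pts',[(u,v,P[v,u]) for u,v in [(400,228),(400,230),(416,213),(400,158),(400,170),(380,195),(445,200),(380,215),(332,195)]])
# red
a=hsv;rm=((a[...,0]<6)|(a[...,0]>172))&(a[...,1]>120)&(a[...,2]>60);rm[:220]=0;rm[250:]=0;rm[:,:395]=0;rm[:,430:]=0
ys,xs=np.nonzero(rm);print('latch',xs.min(),xs.max(),ys.min(),ys.max());print(P[ys,xs][P[ys,xs,2].argsort()][-8:])
# case top face points by side depth?
big=cv2.resize(im[140:255,310:520],None,fx=3.8,fy=3.8,interpolation=cv2.INTER_CUBIC)
cv2.imwrite('pics/case.png',cv2.convertScaleAbs(big[:,:,::-1],alpha=1.6))
E
```

```text
board depth z 0.015905641375447734 ((539.27880859375, 160.1775665283203), (109.02376556396484, 118.54871368408203), 5.648327350616455)
mark 309 ((534.7288818359375, 153.2294158935547), (77.41831970214844, 86.07772064208984), 2.613525152206421)
[ 329  155  173   89 8894]
((415.537841796875, 199.63995361328125), (172.43345642089844, 87.04974365234375), 1.5911402702331543) [[328.1458 240.7541]
 [330.5629 153.7379]
 [502.9299 158.5258]
 [500.5128 245.542 ]]
heights at frame pts [(400, 228, array([ 0.4657, -0.1787,  0.0176])), (400, 230, array([ 0.4634, -0.1815, -0.0003])), (416, 213, array([ 0.4878, -0.2009,  0.0967])), (400, 158, array([ 0.6195, -0.1744,  0.0642])), (400, 170, array([ 0.5914, -0.1738,  0.0643])), (380, 195, array([ 0.5335, -0.1281,  0.0629])), (445, 200, array([ 0.5235, -0.2728,  0.0639])), (380, 215, array([ 0.4883, -0.1277,  0.0616])), (332, 195, array([ 0.5322, -0.0206,  0.0631]))]
latch 410 417 231 242
[[ 0.4364 -0.1981  0.093 ]
 [ 0.4321 -0.1958  0.093 ]
 [ 0.4365 -0.2002  0.0931]
 [ 0.4341 -0.1936  0.0939]
 [ 0.4363 -0.1958  0.0941]
 [ 0.4341 -0.1978  0.0943]
 [ 0.4384 -0.1978  0.0946]
 [ 0.4339 -0.2016  0.0965]]
```

View pics/case.png

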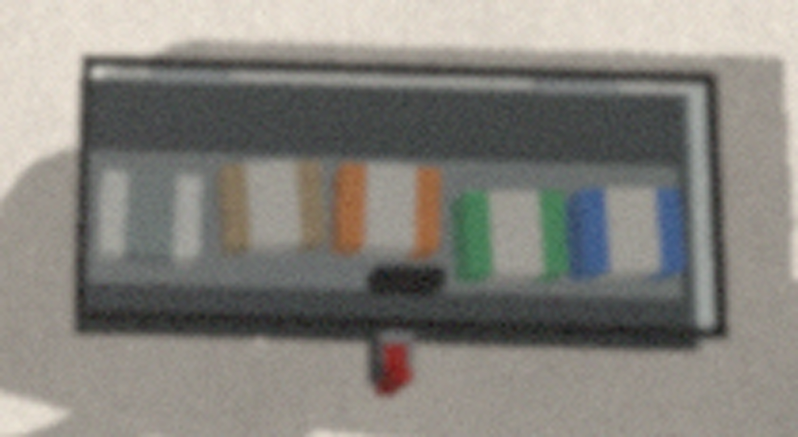

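The enlarged case shows white, kraft, orange, green and blue cartons from left to right. The lid is slightly yawed, the handle is at crop (407,278) and the red lever at (395,365), so it looks upright. One more fit, then I move.

```bash
python3 - <<'E'
from h import *
np.set_printoptions(precision=4,suppress=True)
Z={n:np.load(n+'0.npz') for n in('top','side')}
def edge(p,ax):  # line fit p: points; returns angle
    vx,vy,x,y=cv2.fitLine((p*1000).astype(np.float32),cv2.DIST_HUBER,0,.01,.01).ravel();return np.degrees(np.arctan2(vy,vx)),x,y
for n in Z:
    im,d=Z[n]['im'],Z[n]['d'];P=pts(n,d)
    # lid top from depth
    m=(P[...,2]>.054)&(P[...,2]<.072)&(P[...,0]>.44)&(P[...,0]<.66)&(P[...,1]>-.42)&(P[...,1]<.02)
    l,k,s,_=cv2.connectedComponentsWithStats(m.astype(np.uint8))[0:4];j=1+np.argmax(s[1:,4])
    q=P[k==j][:,:2];print(n,'lid top z',np.median(P[k==j][:,2]),cv2.minAreaRect((q*1000).astype(np.float32)),len(q))
    # handle
    m=(P[...,2]>.086)&(P[...,2]<.11)&(P[...,0]>.465)&(P[...,0]<.52)&(P[...,1]>-.25)&(P[...,1]<-.15)
    print(' handle',m.sum(),P[m].mean(0),cv2.minAreaRect((P[m][:,:2]*1000).astype(np.float32)))
    hsv=cv2.cvtColor(im,cv2.COLOR_RGB2HSV);rm=((hsv[...,0]<6)|(hsv[...,0]>172))&(hsv[...,1]>110)
    m=rm&(P[...,0]>.41)&(P[...,0]<.46)&(P[...,1]>-.25)&(P[...,1]<-.14);q=P[m]
    print(' latch',m.sum(),q[q[:,2]>.085].mean(0),q[(q[:,2]<.06)].mean(0))
    # board via depth
    b=(np.abs(P[...,2]-.015)<.006)&(P[...,0]>.46)&(P[...,0]<.62)&(P[...,1]>.08)&(P[...,1]<.25)&(hsv[...,1]>80)
    b=cv2.morphologyEx(b.astype(np.uint8),cv2.MORPH_OPEN,np.ones((3,3)));b=cv2.morphologyEx(b,cv2.MORPH_CLOSE,np.ones((11,11)))
    c=max(cv2.findContours(b,0,cv2.CHAIN_APPROX_NONE)[0],key=cv2.contourArea)[:,0]
    q=np.array([ray(n,u,v,.015)[:2] for u,v in c]);r=cv2.minAreaRect((q*1000).astype(np.float32));M=cv2.moments((q*1e3).astype(np.float32))
    print(' board',r,M['m10']/M['m00'],M['m01']/M['m00'])
    g=cv2.cvtColor(im,cv2.COLOR_RGB2GRAY).astype(float);e=cv2.erode(b,np.ones((9,9)))>0
    bl=cv2.GaussianBlur(g,(0,0),6);dk=e&(g<bl-12)
    k,l,s,_=cv2.connectedComponentsWithStats(dk.astype(np.uint8),connectivity=8)[0:4];j=1+np.argmax(s[1:,4])
    v,u=np.nonzero(l if False else (cv2.connectedComponents(dk.astype(np.uint8))[1]==j))
    q=np.array([ray(n,a,c_,.015)[:2] for a,c_ in zip(u,v)])*1000;print(' mark',len(q),cv2.minAreaRect(q.astype(np.float32)))
    for i in range(0,1): pass
E
```

```text
top lid top z 0.06092985699476877 ((545.3099975585938, -206.10032653808594), (382.0725402832031, 161.53494262695312), 88.92311096191406) 11747
 handle 105 [ 0.4903 -0.2032  0.0939] ((490.4674987792969, -203.90052795410156), (39.148841857910156, 12.379236221313477), 85.32437896728516)
 latch 72 [ 0.4353 -0.1975  0.0918] [ 0.4425 -0.2017  0.0491]
 board ((539.7833862304688, 161.13125610351562), (109.0111312866211, 118.44458770751953), 5.963517665863037) 539.7477981811661 160.97094667727984Traceback (most recent call last):
  File "<stdin>", line 28, in <module>
  File "h.py", line 13, in ray
    c=viewer.camera_info(n);R=np.array(c['R']);t=np.array(c['t'])
ValueError: time passes only in moves, steps and waits
```

```bash
cat > h.py <<'E'
import numpy as np, cv2, functools
from rig import readout, viewer, ticket
from scipy.spatial.transform import Rotation as Ro
np.set_printoptions(precision=3,suppress=True)
@functools.lru_cache(None)
def ci(n):
    c=viewer.camera_info(n);return c,np.array(c['R']),np.array(c['t'])
def cap(n,save=None):
    im,d=viewer.capture(n)
    if save: cv2.imwrite(f'pics/{save}.png',im[:,:,::-1])
    return im,d
def pts(n,d):
    c,R,t=ci(n);v,u=np.mgrid[:d.shape[0],:d.shape[1]]
    return (np.stack([(u-c['cx'])/c['fx']*d,(v-c['cy'])/c['fy']*d,d],-1)-t)@R
def ray(n,u,v,z):
    c,R,t=ci(n);u=np.asarray(u,float);v=np.asarray(v,float);o=-R.T@t
    r=np.stack([(u-c['cx'])/c['fx'],(v-c['cy'])/c['fy'],np.ones_like(u)],-1)@R
    return o+r*((z-o[2])/r[...,2])[...,None]
C0=np.array([.5453,-.2061]);CY=-1.1   # case centre, yaw deg
def case(x,y,z=0):
    a=np.radians(CY);return np.array([C0[0]+x*np.cos(a)-y*np.sin(a),C0[1]+x*np.sin(a)+y*np.cos(a),z])
def rot(ydir): # tool down, closing line at ydir degrees
    a=np.radians(ydir);y=np.array([np.cos(a),np.sin(a),0]);z=np.array([0,0,-1.]);return np.c_[np.cross(y,z),y,z]
def rows(wps,s=None):
    """world (pos, ydir) waypoints -> rows from current pose"""
    s=s or readout.read_state();p,R=np.array(s['position']),np.array(s['tcp_rot'])
    for q,yd in wps:
        t=R.T@(np.array(q)-p)/.25; w=np.degrees(Ro.from_matrix(R.T@rot(yd)).as_rotvec())/90
        print('[%s]'%', '.join('%.3f'%v for v in [*t,*w]))
E
python3 - <<'E'
from h import *
z=np.load('side0.npz');im,d=z['im'],z['d'];n='side';P=pts(n,d)
m=(P[...,2]>.054)&(P[...,2]<.072)&(P[...,0]>.44)&(P[...,0]<.66)&(P[...,1]>-.42)&(P[...,1]<.02)
_,k,s,_=cv2.connectedComponentsWithStats(m.astype(np.uint8));j=1+np.argmax(s[1:,4]);print('lid',cv2.minAreaRect((P[k==j][:,:2]*1000).astype(np.float32)),np.median(P[k==j][:,2]))
for n in('top','side'):
    z=np.load(n+'0.npz');im,d=z['im'],z['d'];P=pts(n,d);hsv=cv2.cvtColor(im,cv2.COLOR_RGB2HSV)
    b=(np.abs(P[...,2]-.015)<.008)&(P[...,0]>.46)&(P[...,0]<.62)&(P[...,1]>.08)&(P[...,1]<.25)&(hsv[...,1]>80)
    b=cv2.morphologyEx(b.astype(np.uint8),cv2.MORPH_CLOSE,np.ones((11,11)))
    c=max(cv2.findContours(b,0,cv2.CHAIN_APPROX_NONE)[0],key=cv2.contourArea)[:,0]
    print(n,'board',cv2.minAreaRect((ray(n,c[:,0],c[:,1],.015)[:,:2]*1000).astype(np.float32)))
    g=cv2.cvtColor(im,cv2.COLOR_RGB2GRAY).astype(np.float32);e=cv2.erode(b,np.ones((9,9)))>0
    dk=e&(g<cv2.GaussianBlur(g,(0,0),6)-12)
    _,l,s,_=cv2.connectedComponentsWithStats(dk.astype(np.uint8));j=1+np.argmax(s[1:,4]);v,u=np.nonzero(l==j)
    print(' mark',len(u),cv2.minAreaRect((ray(n,u,v,.015)[:,:2]*1000).astype(np.float32)))
a=case(-.115,-.032);print(a)
rows([((a[0],a[1],.2),88.9),((a[0],a[1],.058),88.9)])
E
```

```text
lid ((544.2554931640625, -205.05111694335938), (383.92022705078125, 160.25173950195312), 89.00177001953125) 0.05952876365811697
top board ((539.8172607421875, 160.8626251220703), (109.35249328613281, 118.98533630371094), 5.960505962371826)
 mark 259 ((540.2907104492188, 161.2880859375), (62.724422454833984, 72.0921401977539), 5.743651390075684)
side board ((540.395751953125, 155.69017028808594), (107.82120513916016, 122.39358520507812), 5.809244155883789)
 mark 141 ((540.4901733398438, 160.54043579101562), (64.85504150390625, 72.53064727783203), 5.666321277618408)
[ 0.43  -0.236  0.   ]
[-1.957, -2.625, 0.091, -0.001, -0.000, -0.266]
[-1.957, -2.624, 0.659, -0.001, -0.000, -0.266]
```

send_rows:
  moves:
    - [-1,-1,0.1,0,0,-0.266]
    - [-1,-1,0.1,0,0,-0.266]
    - [-1,-1,0.1,0,0,-0.266]
    - [-1,-1,0.1,0,0,-0.266]
    - [-1,-1,0.1,0,0,-0.266]
    - [-1,-1,0.1,0,0,-0.266]
    - [-1,-1,0.1,0,0,-0.266]
    - [-1,-1,0.1,0,0,-0.266]
    - [-1,-1,0.1,0,0,-0.266]
  grip: 0

```text
time_s: 1.0
position: [0.3855, 0.2329, 0.1974]
tcp_rot: [[-1.0, 0.023, -0.001], [0.023, 1.0, 0.0], [0.001, 0.0, -1.0]]
force: [0.3, 0.4, 0.2]
opening: 0.263
grasp_force: 0.0
```

```bash
python3 - <<'E'
from h import *
s=readout.read_state();print(s['time_s'],s['position'],s['joint_positions'],s['opening'])
a=case(-.115,-.032)
rows([((a[0],a[1],.16),88.9),((a[0],a[1],.058),88.9)])
E
```

```text
1.0 [0.385 0.233 0.197] [ 16.852  19.123 107.896   0.028  53.026 -71.845] 0.26267876091076126
[-0.220, -1.870, 0.149, 0.000, -0.001, -0.002]
[-0.220, -1.871, 0.557, 0.000, -0.001, -0.002]
```

send_rows:
  moves:
    - [-0.22,-0.94,0.1,0,0,0]
    - [-0.22,-0.94,0.1,0,0,0]
    - [-0.22,-0.94,0.1,0,0,0]
    - [-0.22,-0.94,0.1,0,0,0]
    - [-0.22,-0.94,0.1,0,0,0]

```text
time_s: 1.5
position: [0.4365, -0.0023, 0.1725]
tcp_rot: [[-1.0, 0.017, 0.001], [0.017, 1.0, 0.0], [-0.001, 0.0, -1.0]]
force: [0.1, 0.2, -0.1]
opening: 0.005
grasp_force: 0.0
```

send_rows:
  moves:
    - [0,-0.93,0,0,0,0]
    - [0,-0.93,0,0,0,0]
    - [0,-0.93,0,0,0,0]
    - [0,-0.93,0,0,0,0]
    - [0,-0.93,0,0,0,0]
    - [0,-0.93,0.25,0,0,0]
    - [0,-0.93,0.457,0,0,0]
    - [0,-0.93,0.457,0,0,0]

```text
time_s: 2.3
position: [0.43, -0.2312, 0.0542]
tcp_rot: [[-1.0, 0.018, -0.006], [0.018, 1.0, 0.006], [0.006, 0.006, -1.0]]
force: [-1.0, -0.7, 0.4]
opening: 0.006
grasp_force: 0.0
```

```bash
python3 - <<'E'
from h import *
cap('side','side1')
im=cv2.imread('pics/side1.png');cv2.imwrite('pics/s1.png',cv2.resize(im[180:340,240:420],None,fx=3.5,fy=3.5))
b=case(-.115,.018)
rows([((b[0],b[1],.058),88.9)])
print(readout.read_state()['position'])
E
```

```text
[0.000, 0.180, -0.016, 0.004, -0.004, 0.001]
[ 0.43  -0.231  0.054]
```

View pics/s1.png

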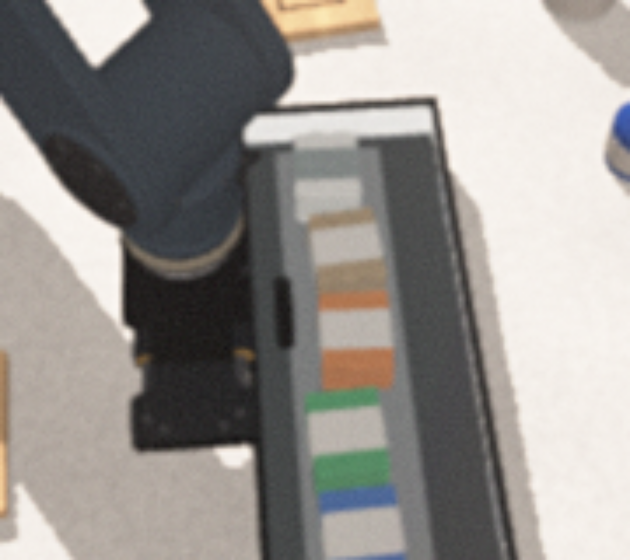

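The gripper hides the latch, with its body beside the case front at crop (190,370). The lid and cartons are untouched. Next I push toward +y.

send_rows:
  moves:
    - [0,0.03,0,0,0,0]
    - [0,0.06,0,0,0,0]
    - [0,0.09,0,0,0,0]
    - [0,0.11,0,0,0,0]
    - [0,0.13,0,0,0,0]
    - [0,0.15,0,0,0,0]
    - [0,0.16,0,0,0,0]
    - [0,0.165,0,0,0,0]

```text
time_s: 3.15
position: [0.4321, -0.193, 0.0585]
tcp_rot: [[-1.0, 0.019, 0.0], [0.019, 1.0, -0.0], [-0.0, -0.0, -1.0]]
force: [-0.2, -1.2, 0.5]
opening: 0.003
grasp_force: 0.5
```

send_rows:
  moves:
    - [0,-0.04,0,0,0,0]
    - [0,-0.04,-0.3,0,0,0]
    - [0,-0.04,-0.4,0,0,0]
    - [0,-0.04,-0.4,0,0,0]
  grip: 1

```text
time_s: 3.55
position: [0.435, -0.2063, 0.1631]
tcp_rot: [[-1.0, 0.019, 0.009], [0.019, 1.0, -0.007], [-0.009, -0.007, -1.0]]
force: [0.6, -0.1, 0.3]
opening: 0.287
grasp_force: 0.0
```

```bash
python3 - <<'E'
from h import *
im,d=cap('side');P=pts('side',d);hsv=cv2.cvtColor(im,cv2.COLOR_RGB2HSV)
rm=((hsv[...,0]<6)|(hsv[...,0]>172))&(hsv[...,1]>110)
m=rm&(P[...,0]>.41)&(P[...,0]<.46)&(P[...,1]>-.25)&(P[...,1]<-.1);q=P[m];print(len(q));print(q[q[:,2].argsort()][::max(1,len(q)//10)])
s=readout.read_state();print(s['position'],s['opening'])
h=case(-.054,0)
rows([((h[0],h[1],.16),88.9),((h[0],h[1],.066),88.9)])
E
```

```text
27
[[ 0.435 -0.207  0.014]
 [ 0.437 -0.212  0.018]
 [ 0.437 -0.21   0.019]
 [ 0.438 -0.208  0.021]
 [ 0.438 -0.2    0.022]
 [ 0.433 -0.204  0.024]
 [ 0.433 -0.202  0.026]
 [ 0.436 -0.2    0.027]
 [ 0.434 -0.198  0.03 ]
 [ 0.436 -0.2    0.033]
 [ 0.436 -0.198  0.035]
 [ 0.437 -0.197  0.038]
 [ 0.435 -0.193  0.041]
 [ 0.437 -0.195  0.045]]
[ 0.434 -0.205  0.161] 0.3274473697229277
[-0.231, 0.005, 0.005, -0.003, 0.003, -0.000]
[-0.229, 0.007, 0.381, -0.003, 0.003, -0.000]
```

send_rows:
  moves:
    - [-0.23,0,0,0,0,0]
    - [-0.23,0,0,0,0,0]
    - [-0.23,0,0,0,0,0]
    - [-0.23,0,0.1,0,0,0]
    - [-0.23,0,0.2,0,0,0]
    - [-0.23,0.005,0.3,0,0,0]
    - [-0.23,0.005,0.372,0,0,0]
    - [-0.23,0.005,0.372,0,0,0]
    - [-0.23,0.005,0.372,0,0,0]

```text
time_s: 4.5
position: [0.4879, -0.2026, 0.0648]
tcp_rot: [[-1.0, 0.019, -0.003], [0.019, 1.0, 0.002], [0.003, 0.002, -1.0]]
force: [0.2, 0.6, 0.3]
opening: 0.995
grasp_force: 0.0
```

send_rows:
  moves:
    - [0,0,0,0,0,0]
    - [0,0,0,0,0,0]
    - [0,0,0,0,0,0]
    - [0,0,0,0,0,0]
    - [0,0,0,0,0,0]
    - [0,0,0,0,0,0]
    - [0,0,0,0,0,0]
  grip: 0.2

```text
time_s: 5.2
position: [0.4895, -0.2057, 0.0655]
tcp_rot: [[-1.0, 0.016, 0.0], [0.016, 1.0, -0.005], [-0.0, -0.005, -1.0]]
force: [-3.4, -5.7, -1.4]
opening: 0.454
grasp_force: 30.0
```

```bash
cat > arc.py <<'E'
from h import *
import sys
a0,a1,n=[float(v) for v in sys.argv[1:4]]
f=lambda t:np.array([-.134*np.cos(t)+.070*np.sin(t),.134*np.sin(t)+.070*np.cos(t)])
s=readout.read_state();R=np.array(s['tcp_rot']);ax=np.array([np.cos(np.radians(CY)),np.sin(np.radians(CY)),0])
for t in np.linspace(a0,a1,int(n)+1)[1:]:
    q=f(t)-f(a0);print('%.2f'%t,R.T@(ax*q[0]+np.array([0,0,q[1]]))/.25)
t=a0;g=case(.08,0)+ax*f(t)[0];print('expect tcp',g[:2],.014+f(t)[1]-.019,'is',s['position'],s['opening'],s['grasp_force'],s['force'])
E
python3 arc.py 0 0.65 12;python3 arc.py 0.65 1.25 12;python3 arc.py 1.25 1.75 12
```

```text
0.05 [-0.016 -0.    -0.029]
0.11 [-0.033 -0.    -0.056]
0.16 [-0.052 -0.001 -0.083]
0.22 [-0.073 -0.001 -0.109]
0.27 [-0.094 -0.001 -0.133]
0.33 [-0.118 -0.001 -0.156]
0.38 [-0.142 -0.001 -0.178]
0.43 [-0.167 -0.002 -0.199]
0.49 [-0.194 -0.002 -0.218]
0.54 [-0.221 -0.002 -0.236]
0.60 [-0.25  -0.002 -0.252]
0.65 [-0.279 -0.002 -0.267]
expect tcp [ 0.491 -0.205] 0.065 is [ 0.489 -0.206  0.065] 0.45365129063292114 30.03104879753664 [-3.353 -5.748 -1.357]
0.70 [-0.028 -0.    -0.012]
0.75 [-0.056 -0.    -0.023]
0.80 [-0.085 -0.    -0.032]
0.85 [-0.114 -0.001 -0.04 ]
0.90 [-0.143 -0.001 -0.047]
0.95 [-0.173 -0.001 -0.052]
1.00 [-0.203 -0.001 -0.055]
1.05 [-0.233 -0.001 -0.057]
1.10 [-0.264 -0.001 -0.057]
1.15 [-0.294 -0.001 -0.056]
1.20 [-0.324 -0.001 -0.054]
1.25 [-0.354 -0.001 -0.05 ]
expect tcp [ 0.561 -0.206] 0.13182084426706325 is [ 0.489 -0.206  0.065] 0.45365129063292114 30.03104879753664 [-3.353 -5.748 -1.357]
1.29 [-0.025 -0.     0.005]
1.33 [-0.049 -0.     0.01 ]
1.38 [-0.074 -0.     0.017]
1.42 [-0.098 -0.     0.024]
1.46 [-0.121 -0.     0.033]
1.50 [-0.145 -0.     0.043]
1.54 [-0.168 -0.     0.053]
1.58 [-0.19  -0.     0.065]
1.62 [-0.212 -0.     0.077]
1.67 [-0.233 -0.     0.09 ]
1.71 [-0.254 -0.     0.104]
1.75 [-0.274 -0.     0.12 ]
expect tcp [ 0.649 -0.208] 0.14423650436131738 is [ 0.489 -0.206  0.065] 0.45365129063292114 30.03104879753664 [-3.353 -5.748 -1.357]
```

send_rows:
  moves:
    - [-0.016,0,-0.029,0,0,0]
    - [-0.033,0,-0.056,0,0,0]
    - [-0.052,0,-0.083,0,0,0]
    - [-0.073,0,-0.109,0,0,0]
    - [-0.094,0,-0.133,0,0,0]
    - [-0.118,0,-0.156,0,0,0]
    - [-0.142,0,-0.178,0,0,0]
    - [-0.167,0,-0.199,0,0,0]
    - [-0.194,0,-0.218,0,0,0]
    - [-0.221,0,-0.236,0,0,0]
    - [-0.25,0,-0.252,0,0,0]
    - [-0.279,0,-0.267,0,0,0]

```text
time_s: 6.4
position: [0.5553, -0.2067, 0.1316]
tcp_rot: [[-1.0, 0.017, -0.009], [0.017, 1.0, -0.003], [0.009, -0.003, -1.0]]
force: [-8.2, -8.3, 1.0]
opening: 0.456
grasp_force: 30.0
```

send_rows:
  moves:
    - [-0.028,0,-0.012,0,0,0]
    - [-0.056,0,-0.023,0,0,0]
    - [-0.085,0,-0.032,0,0,0]
    - [-0.114,0,-0.04,0,0,0]
    - [-0.143,0,-0.047,0,0,0]
    - [-0.173,0,-0.052,0,0,0]
    - [-0.203,0,-0.055,0,0,0]
    - [-0.233,0,-0.057,0,0,0]
    - [-0.264,0,-0.057,0,0,0]
    - [-0.294,0,-0.056,0,0,0]
    - [-0.324,0,-0.054,0,0,0]
    - [-0.354,0,-0.05,0,0,0]

```text
time_s: 7.6
position: [0.6469, -0.2084, 0.1459]
tcp_rot: [[-1.0, 0.019, -0.002], [0.019, 1.0, -0.004], [0.002, -0.004, -1.0]]
force: [-3.7, -3.8, 5.5]
opening: 0.455
grasp_force: 30.0
```

send_rows:
  moves:
    - [-0.025,0,0.005,0,0,0]
    - [-0.049,0,0.01,0,0,0]
    - [-0.074,0,0.017,0,0,0]
    - [-0.098,0,0.024,0,0,0]
    - [-0.121,0,0.033,0,0,0]
    - [-0.145,0,0.043,0,0,0]
    - [-0.168,0,0.053,0,0,0]
    - [-0.19,0,0.065,0,0,0]
    - [-0.212,0,0.077,0,0,0]
    - [-0.233,0,0.09,0,0,0]
    - [-0.256,0,0.105,0,0,0]
    - [-0.276,0,0.12,0,0,0]

```text
time_s: 8.8
position: [0.7176, -0.2096, 0.1162]
tcp_rot: [[-1.0, 0.019, 0.003], [0.019, 1.0, -0.004], [-0.003, -0.004, -1.0]]
force: [0.5, -3.3, 4.7]
opening: 0.453
grasp_force: 30.0
```

```bash
python3 arc.py 1.75 1.76 1; python3 - <<'E'
from h import *
cap('side','side2')
E
```

```text
1.76 [-0.005  0.     0.004]
expect tcp [ 0.718 -0.209] 0.11437689298564312 is [ 0.718 -0.21   0.116] 0.4526567363671455 30.001253988593817 [ 0.473 -3.27   4.686]
```

View pics/side2.png

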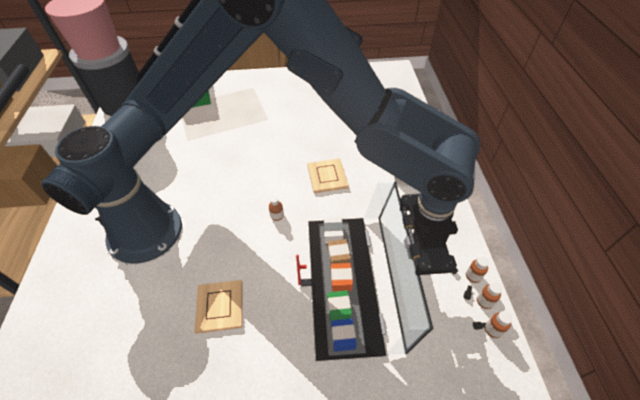

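The lid stands fully open around (400,270), the lever is tilted aside at (300,270), and all 5 cartons are visible. I'll nudge the lid to the stop, release it and rise.

send_rows:
  moves:
    - [-0.01,0,0.008,0,0,0]
    - [-0.016,0,0.014,0,0,0]
    - [-0.016,0,0.014,0,0,0]

```text
time_s: 9.15
position: [0.7209, -0.2097, 0.1136]
tcp_rot: [[-1.0, 0.019, 0.001], [0.019, 1.0, -0.004], [-0.001, -0.004, -1.0]]
force: [-2.1, -3.8, 8.9]
opening: 0.456
grasp_force: 30.0
```

send_rows:
  moves:
    - [0,0,0,0,0,0]
    - [0,0,0,0,0,0]
    - [0,0,0,0,0,0]
    - [0,0,0,0,0,0]
    - [0,0,-0.1,0,0,0]
    - [0,0,-0.3,0,0,0]
    - [0,0,-0.5,0,0,0]
    - [0,0,-0.6,0,0,0]
    - [0,0,-0.7,0,0,0]
  grip: 1

```text
time_s: 10.05
position: [0.7209, -0.207, 0.2882]
tcp_rot: [[-1.0, 0.019, 0.002], [0.019, 1.0, -0.0], [-0.002, -0.0, -1.0]]
force: [-0.3, 0.3, -0.3]
opening: 0.992
grasp_force: 0.0
```

```bash
cat > cart.py <<'E'
from h import *
def cartons(n='top',names=None):
    im,d=cap(n);P=pts(n,d);hsv=cv2.cvtColor(im,cv2.COLOR_RGB2HSV)
    # carton tops in the tray: by depth
    m=(P[...,2]>.032)&(P[...,2]<.052);lo=C0-[.062,.165];hi=C0+[.05,.165]
    m&=(P[...,0]>lo[0])&(P[...,0]<hi[0])&(P[...,1]>lo[1])&(P[...,1]<hi[1])
    k,l,s,_=cv2.connectedComponentsWithStats(cv2.erode(m.astype(np.uint8),np.ones((2,2))))
    out=[]
    for j in range(1,k):
        if s[j,4]<150: continue
        v,u=np.nonzero(l==j);q=ray(n,u,v,.042)[:,:2]*1000
        r=cv2.minAreaRect(q.astype(np.float32));c=np.median(im[l==j].astype(int),0);sat=im[l==j][hsv[l==j][:,1]>90]
        out.append(r);print(n,s[j,4],'c',np.array(r[0]),'size',np.array(r[1]),'ang %.1f'%r[2],'z %.4f'%np.median(P[l==j][:,2]),'col',np.median(sat,0) if len(sat) else c)
    return im,d
if __name__=='__main__':
    cartons('top');cartons('side');s=readout.read_state();print(s['time_s'],s['position'])
E
python3 cart.py
```

```text
side 263 c [536.915 -69.564] size [52.311 45.994] ang 84.8 z 0.0415 col [157. 150. 145.]
side 372 c [ 543.246 -138.274] size [47.701 61.305] ang 2.5 z 0.0413 col [176. 134.  93.]
side 411 c [ 542.22  -208.209] size [60.416 47.393] ang 84.9 z 0.0413 col [221. 110.  60.]
side 483 c [ 527.032 -282.163] size [48.307 59.996] ang 2.3 z 0.0413 col [ 66. 147.  79.]
side 449 c [ 529.531 -346.527] size [48.033 49.395] ang 0.8 z 0.0414 col [ 45.   71.5 115. ]
10.15 [ 0.723 -0.208  0.291]
```

send_rows:
  moves:
    - [0,0,-0.1,0,0,0.09]
    - [0.2,0.4,-0.1,0,0,0.18]
    - [0.5,0.6,-0.1,0,0,0.27]
    - [0.6,0.8,-0.1,0,0,0.36]
    - [0.7,1,-0.1,0,0,0.45]
    - [0.7,1,-0.1,0,0,0.54]
    - [0.7,1,-0.1,0,0,0.63]
    - [0.7,1,-0.1,0,0,0.72]
    - [0.7,1,-0.1,0,0,0.81]
    - [0.7,1,-0.1,0,0,0.9]
    - [0.7,1,-0.1,0,0,1.0]
    - [0.7,1,-0.1,0,0,1.0]

```text
time_s: 11.35
position: [0.5493, 0.0463, 0.3091]
tcp_rot: [[0.019, 1.0, -0.004], [1.0, -0.019, 0.001], [0.001, -0.004, -1.0]]
force: [-0.4, 0.7, -0.6]
opening: 1.001
grasp_force: 0.0
```

send_rows:
  moves:
    - [0.6,0,0,0,0,0]
    - [0.6,0,0,0,0,0]
    - [0.6,0,0,0,0,0]
    - [0.6,0,0,0,0,0]

```text
time_s: 11.75
position: [0.5519, 0.2015, 0.3096]
tcp_rot: [[0.009, 1.0, -0.002], [1.0, -0.009, 0.003], [0.003, -0.002, -1.0]]
force: [-0.1, -1.2, -0.2]
opening: 0.998
grasp_force: 0.0
```

```bash
sed -i 's/\[.062,.165\]/[.062,.188]/;s/\[.05,.165\]/[.05,.188]/;s/np.ones((2,2))/np.ones((1,1))/' cart.py; python3 cart.py; python3 - <<'E'
from h import *
s=readout.read_state();print(s['tcp_rot'],s['joint_positions']);cap('top','top3')
E
```

```text
top 592 c [ 542.591 -131.981] size [51.394 61.486] ang 0.6 z 0.0427 col [132. 102.  67.]
top 592 c [ 541.505 -202.394] size [61.506 52.151] ang 87.4 z 0.0426 col [170.  83.  35.]
top 584 c [535.951 -58.919] size [60.051 52.239] ang 87.0 z 0.0428 col [135.5 133.  125.5]
top 618 c [ 528.666 -346.332] size [51.073 63.232] ang 0.6 z 0.0427 col [ 41.  70. 133.]
top 597 c [ 525.567 -276.416] size [51.036 63.009] ang 0.6 z 0.0425 col [ 46. 114.  59.]
side 366 c [535.235 -64.163] size [67.043 49.975] ang 87.8 z 0.0410 col [165.  155.5 147.5]
side 886 c [ 541.933 -171.622] size [136.246  52.122] ang 89.1 z 0.0413 col [163. 100.  64.]
side 543 c [ 526.202 -281.06 ] size [50.728 63.456] ang 2.3 z 0.0413 col [ 57. 127.  68.]
side 622 c [ 528.392 -350.302] size [50.776 62.147] ang 1.5 z 0.0414 col [ 44.  72. 146.]
11.85 [0.552 0.197 0.31 ]
[[ 0.014  1.    -0.002]
 [ 1.    -0.014 -0.001]
 [-0.001 -0.002 -1.   ]] [ 8.714 22.261 81.379 -0.039 76.501  9.518]
```

View pics/top3.png

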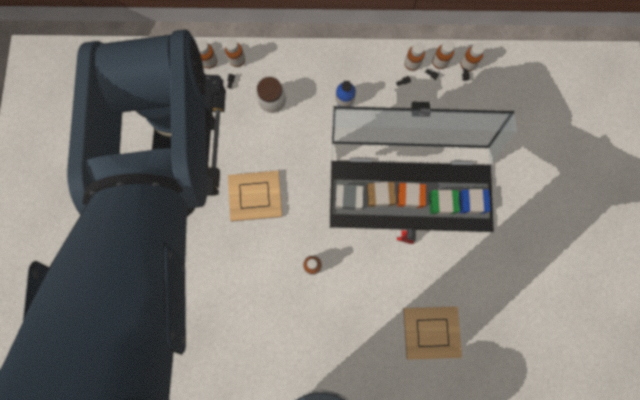

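The top view shows the row clear of the arm: white (350,196), kraft (382,194), orange (413,195), green (445,202) and blue (475,201). The target board is at (254,195). I'll start with kraft.

send_rows:
  moves:
    - [-0.98,-0.034,0.2,0,0,0]
    - [-0.98,-0.034,0.2,0,0,0]
    - [-0.98,-0.034,0.2,0,0,0]
    - [-0.98,-0.034,0.2,0,0,0]
    - [-0.98,-0.034,0.2,0,0,0]
    - [-0.98,-0.034,0.2,0,0,0]
    - [-0.98,-0.034,0.2,0,0,0]

```text
time_s: 12.6
position: [0.5392, -0.0516, 0.2605]
tcp_rot: [[0.024, 1.0, -0.001], [1.0, -0.024, 0.001], [0.001, -0.001, -1.0]]
force: [0.9, 0.5, 1.4]
opening: 0.999
grasp_force: 0.0
```

```bash
sed -i 's/>.032)/>.0375)/' cart.py; python3 - <<'E'
from h import *
from cart import cartons
cartons('top');s=readout.read_state();print(s['position'])
rows([((.5435,-.1326,.10),-1),((.5435,-.1326,.0175),-1)])
E
```

```text
top 570 c [ 542.393 -202.719] size [59.867 51.213] ang 85.6 z 0.0427 col [178.  86.  33.]
top 585 c [ 529.828 -347.391] size [48.772 61.089] ang 0.6 z 0.0427 col [ 43.  74. 141.]
top 588 c [ 526.725 -277.183] size [48.738 61.448] ang 0.6 z 0.0428 col [ 46. 120.  62.]
[ 0.539 -0.05   0.261]
[-0.330, 0.024, 0.643, -0.000, -0.000, -0.003]
[-0.330, 0.024, 0.973, -0.000, -0.000, -0.003]
```

send_rows:
  moves:
    - [-0.33,0.022,0.1,0,0,0]
    - [-0.33,0.022,0.3,0,0,0]
    - [-0.33,0.022,0.5,0,0,0]
    - [-0.33,0.022,0.65,0,0,0]
    - [-0.33,0.022,0.75,0,0,0]
    - [-0.33,0.022,0.85,0,0,0]
    - [-0.33,0.022,0.93,0,0,0]
    - [-0.33,0.022,0.97,0,0,0]
    - [-0.33,0.022,0.97,0,0,0]

```text
time_s: 13.55
position: [0.5436, -0.1302, 0.0177]
tcp_rot: [[0.017, 1.0, -0.002], [1.0, -0.017, 0.001], [0.001, -0.002, -1.0]]
force: [0.1, -0.1, 0.0]
opening: 0.999
grasp_force: 0.0
```

send_rows:
  moves:
    - [0,0,0,0,0,0]
    - [0,0,0,0,0,0]
    - [0,0,0,0,0,0]
    - [0,0,0,0,0,0]
    - [0,0,0,0,0,0]
    - [0,0,0,0,0,0]
    - [0,0,0,0,0,0]
  grip: 0.3

```text
time_s: 14.25
position: [0.5439, -0.1316, 0.0189]
tcp_rot: [[0.019, 1.0, 0.0], [1.0, -0.019, -0.0], [-0.0, 0.0, -1.0]]
force: [-0.7, 0.8, 4.6]
opening: 0.583
grasp_force: 29.4
```

send_rows:
  moves:
    - [0,0,-0.1,0,0,0]
    - [0,0,-0.25,0,0,0]
    - [0,0,-0.45,0,0,0]
    - [0,0,-0.6,0,0,0]
    - [0.1,0,-0.6,0,0,0]
    - [0.3,0,-0.6,0,0,0]
    - [0.5,0,-0.6,0,0,0]
    - [0.7,0,-0.6,0,0,0]
    - [0.9,0,-0.6,0,0,0]
    - [0.9,0,-0.6,0,0,0]

```text
time_s: 15.25
position: [0.547, 0.0994, 0.1682]
tcp_rot: [[0.012, 1.0, -0.001], [1.0, -0.012, 0.002], [0.002, -0.001, -1.0]]
force: [-0.3, -1.2, -0.5]
opening: 0.578
grasp_force: 29.4
```

```bash
python3 - <<'E'
from h import *
s=readout.read_state();print(s['position'],s['opening'],s['grasp_force'],s['force'])
rows([((.540,.161,.05),5.75),((.540,.161,.0275),5.75)])
E
```

```text
[0.547 0.099 0.168] 0.5784142667187849 29.363502748965402 [-0.322 -1.151 -0.543]
[0.245, -0.030, 0.474, -0.001, -0.001, -0.072]
[0.245, -0.030, 0.564, -0.001, -0.001, -0.072]
```

send_rows:
  moves:
    - [0.26,-0.028,0,0,0,-0.072]
    - [0.26,-0.028,0.2,0,0,-0.072]
    - [0.26,-0.028,0.4,0,0,-0.072]
    - [0.26,-0.028,0.474,0,0,-0.072]
    - [0.26,-0.028,0.474,0,0,-0.072]
    - [0.26,-0.028,0.474,0,0,-0.072]
    - [0.26,-0.028,0.474,0,0,-0.072]

```text
time_s: 15.95
position: [0.544, 0.1582, 0.0515]
tcp_rot: [[-0.093, 0.996, 0.003], [0.996, 0.093, 0.0], [-0.0, 0.003, -1.0]]
force: [0.5, -0.8, -1.1]
opening: 0.581
grasp_force: 29.4
```

```bash
python3 - <<'E'
from h import *
s=readout.read_state();print(s['position'],s['opening'])
rows([((.540,.162,.0275),5.75)])
E
```

```text
[0.544 0.158 0.052] 0.5814252666150712
[0.017, -0.015, 0.096, 0.002, 0.000, -0.004]
```

send_rows:
  moves:
    - [0.017,-0.015,0.03,0,0,-0.004]
    - [0.017,-0.015,0.06,0,0,-0.004]
    - [0.017,-0.015,0.06,0,0,-0.004]
    - [0.017,-0.015,0.06,0,0,-0.004]
    - [0.017,-0.015,0.06,0,0,-0.004]

```text
time_s: 16.45
position: [0.5386, 0.1624, 0.0352]
tcp_rot: [[-0.1, 0.995, 0.0], [0.995, 0.1, 0.0], [-0.0, 0.0, -1.0]]
force: [-0.6, -0.8, -0.6]
opening: 0.578
grasp_force: 29.4
```

```bash
python3 - <<'E'
from h import *
s=readout.read_state();print(s['position'],s['qvel'],s['opening'])
rows([((.540,.162,.0275),5.75)])
E
```

```text
[0.539 0.162 0.035] [ 0.018 -0.1   -0.149 -0.005 -0.065 -0.063] 0.5775258032787347
[-0.002, 0.006, 0.031, 0.000, 0.000, 0.000]
```

send_rows:
  moves:
    - [-0.002,0.006,0.015,0,0,0]
    - [-0.002,0.006,0.03,0,0,0]
    - [-0.002,0.006,0.03,0,0,0]
    - [-0.002,0.006,0.03,0,0,0]

```text
time_s: 16.85
position: [0.5406, 0.162, 0.0278]
tcp_rot: [[-0.1, 0.995, 0.001], [0.995, 0.1, -0.0], [-0.0, 0.001, -1.0]]
force: [1.0, -0.5, 3.3]
opening: 0.582
grasp_force: 29.4
```

send_rows:
  moves:
    - [0,0,0,0,0,0]
    - [0,0,0,0,0,0]
    - [0,0,0,0,0,0]
    - [0,0,0,0,0,0]
    - [0,0,-0.1,0,0,0]
    - [0,0,-0.3,0,0,0]
    - [0,0,-0.5,0,0,0]
    - [0,0,-0.6,0,0,0]
    - [-0.2,0,-0.8,0,0,0.07]
    - [-0.4,0,-0.8,0,0,0.07]
    - [-0.6,0,-0.8,0,0,0.07]
    - [-0.8,0,-0.8,0,0,0.07]
  grip: 1

```text
time_s: 18.05
position: [0.5586, -0.0225, 0.2284]
tcp_rot: [[0.008, 1.0, 0.002], [1.0, -0.008, -0.0], [-0.0, 0.002, -1.0]]
force: [1.5, -0.5, -0.6]
opening: 1.0
grasp_force: 0.0
```

send_rows:
  moves:
    - [-0.2,0,0,0,0,0]
    - [-0.4,0,0,0,0,0]
    - [-0.6,0,0,0,0,0]
    - [-0.6,0,0,0,0,0]
    - [-0.6,0,0,0,0,0]
    - [-0.6,0,0,0,0,0]

```text
time_s: 18.65
position: [0.5563, -0.1699, 0.227]
tcp_rot: [[0.009, 1.0, -0.001], [1.0, -0.009, 0.001], [0.001, -0.001, -1.0]]
force: [-0.7, 0.4, -0.6]
opening: 1.001
grasp_force: 0.0
```

```bash
cat > stk.py <<'E'
from h import *
def stk(k,n='top',im=None,d=None):
    if im is None: im,d=cap(n)
    P=pts(n,d);zt=.015+.036*k
    m=(np.abs(P[...,2]-zt)<.008)&(abs(P[...,0]-.54)<.09)&(abs(P[...,1]-.161)<.09)
    _,l,s,_=cv2.connectedComponentsWithStats(m.astype(np.uint8));j=1+np.argmax(s[1:,4])
    v,u=np.nonzero(l==j);q=ray(n,u,v,zt)[:,:2]*1000
    print('stack',n,k,len(u),'z %.4f'%np.median(P[l==j][:,2]),cv2.minAreaRect(q.astype(np.float32)))
E
python3 - <<'E'
from h import *
from cart import cartons; from stk import stk
im,d=cartons('top');stk(1,'top',im,d);stk(1,'side');s=readout.read_state();print(s['position'])
rows([((.5424,-.2035,.2),-1)])
cv2.imwrite('pics/top4.png',im[:,:,::-1])
E
```

```text
top 362 c [536.429 -52.753] size [47.987 51.728] ang 86.1 z 0.0428 col [143. 144. 138.]
top 369 c [ 529.872 -351.464] size [48.768 52.942] ang 0.6 z 0.0428 col [ 47.  85. 162.]
stack top 1 388 z 0.0519 ((542.0309448242188, 160.10733032226562), (51.113101959228516, 60.783016204833984), 9.01282787322998)
stack side 1 91 z 0.0502 ((520.5910034179688, 155.82708740234375), (67.37601470947266, 21.7717342376709), 84.83486938476562)
[ 0.557 -0.169  0.227]
[-0.137, -0.056, 0.109, -0.000, -0.000, 0.006]
```

View pics/top4.png

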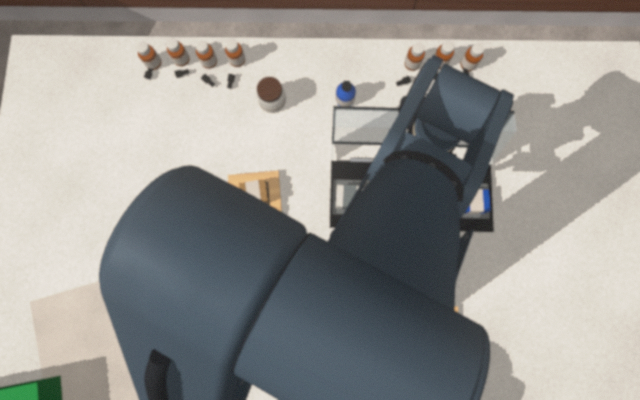

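The arm hides part of the view. The kraft carton sits on the board around (258,190) and the fingers are over the middle of the case. Orange is next.

send_rows:
  moves:
    - [-0.137,-0.056,0.1,0,0,0]
    - [-0.137,-0.056,0.3,0,0,0]
    - [-0.137,-0.056,0.5,0,0,0]
    - [-0.137,-0.056,0.5,0,0,0]
    - [-0.137,-0.056,0.5,0,0,0]
    - [-0.137,-0.056,0.5,0,0,0]

```text
time_s: 19.35
position: [0.5447, -0.2054, 0.1052]
tcp_rot: [[0.008, 1.0, 0.005], [1.0, -0.008, -0.003], [-0.003, 0.005, -1.0]]
force: [-0.6, -0.5, 0.2]
opening: 0.999
grasp_force: 0.0
```

```bash
python3 - <<'E'
from h import *
s=readout.read_state();print(s['position'])
rows([((.5424,-.203,.0185),-2)])
E
```

```text
[ 0.545 -0.205  0.105]
[0.011, -0.011, 0.347, 0.003, 0.002, 0.017]
```

send_rows:
  moves:
    - [0.006,-0.006,0.1,0,0,0.017]
    - [0.006,-0.006,0.2,0,0,0.017]
    - [0.006,-0.006,0.28,0,0,0.017]
    - [0.006,-0.006,0.345,0,0,0.017]
    - [0.006,-0.006,0.345,0,0,0.017]
    - [0.006,-0.006,0.345,0,0,0.017]

```text
time_s: 19.95
position: [0.5429, -0.2044, 0.0187]
tcp_rot: [[0.036, 0.999, 0.004], [0.999, -0.036, -0.002], [-0.002, 0.004, -1.0]]
force: [-0.1, -0.0, 0.5]
opening: 0.996
grasp_force: 0.0
```

send_rows:
  moves:
    - [0,0,0,0,0,0]
    - [0,0,0,0,0,0]
    - [0,0,0,0,0,0]
    - [0,0,0,0,0,0]
    - [0,0,0,0,0,0]
    - [0,0,0,0,0,0]
    - [0,0,0,0,0,0]
  grip: 0.3

```text
time_s: 20.65
position: [0.5411, -0.2037, 0.0161]
tcp_rot: [[0.036, 0.999, 0.0], [0.999, -0.036, 0.0], [0.0, 0.0, -1.0]]
force: [-1.0, 0.5, 1.2]
opening: 0.575
grasp_force: 30.0
```

send_rows:
  moves:
    - [0,0,-0.1,0,0,0]
    - [0,0,-0.25,0,0,0]
    - [0,0,-0.45,0,0,0]
    - [0,0,-0.6,0,0,0]
    - [0.1,0,-0.7,0,0,0]
    - [0.3,0,-0.7,0,0,0]
    - [0.5,0,-0.7,0,0,0]
    - [0.7,0,-0.7,0,0,0]
    - [0.9,0,-0.7,0,0,0]
    - [0.9,0,-0.7,0,0,0]
    - [0.9,0,-0.7,0,0,0]
    - [0.9,0,-0.7,0,0,0]

```text
time_s: 21.85
position: [0.5492, 0.0205, 0.1909]
tcp_rot: [[0.037, 0.999, -0.0], [0.999, -0.037, -0.0], [-0.0, -0.0, -1.0]]
force: [0.0, -0.3, -1.2]
opening: 0.572
grasp_force: 30.0
```

```bash
python3 - <<'E'
from h import *
from stk import stk
s=readout.read_state();print(s['position'],s['opening'],s['grasp_force'],s['force'])
stk(1,'side');stk(1,'top')
rows([((.540,.1615,.12),5.75)])
E
```

```text
[0.549 0.02  0.191] 0.5718430699405275 29.999594734981656 [ 0.018 -0.274 -1.158]
stack side 1 68 z 0.0499 ((523.373779296875, 153.7878875732422), (15.73762321472168, 64.25945281982422), 8.945049285888672)Traceback (most recent call last):
  File "<stdin>", line 4, in <module>
  File "stk.py", line 6, in stk
    _,l,s,_=cv2.connectedComponentsWithStats(m.astype(np.uint8));j=1+np.argmax(s[1:,4])
                                                                     ~~~~~~~~~^^^^^^^^^
    return _wrapfunc(a, 'argmax', axis=axis, out=out, **kwds)
    return bound(*args, **kwds)
ValueError: attempt to get argmax of an empty sequence
```

send_rows:
  moves:
    - [0.2,-0.03,0,0,0,-0.087]
    - [0.4,-0.057,0,0,0,-0.087]
    - [0.56,-0.057,0,0,0,-0.087]
    - [0.56,-0.057,0.1,0,0,-0.087]
    - [0.56,-0.057,0.25,0,0,-0.087]
    - [0.56,-0.057,0.35,0,0,-0.087]
    - [0.56,-0.057,0.44,0,0,-0.087]
    - [0.56,-0.057,0.44,0,0,-0.087]
    - [0.56,-0.057,0.44,0,0,-0.087]
    - [0.56,-0.057,0.44,0,0,-0.087]

```text
time_s: 22.95
position: [0.5414, 0.161, 0.0823]
tcp_rot: [[-0.099, 0.995, 0.003], [0.995, 0.099, 0.0], [-0.0, 0.003, -1.0]]
force: [-0.1, -0.3, -0.6]
opening: 0.572
grasp_force: 30.0
```

```bash
python3 - <<'E'
from h import *
s=readout.read_state();print(s['position'],s['opening'])
rows([((.540,.161,.062),5.75)])
E
```

```text
[0.541 0.161 0.082] 0.5718195225539828
[0.000, -0.006, 0.081, 0.002, 0.000, -0.001]
```

send_rows:
  moves:
    - [0,-0.006,0.03,0,0,0]
    - [0,-0.006,0.055,0,0,0]
    - [0,-0.006,0.07,0,0,0]
    - [0,-0.006,0.077,0,0,0]
    - [0,-0.006,0.077,0,0,0]
    - [0,-0.006,0.077,0,0,0]

```text
time_s: 23.55
position: [0.5387, 0.1616, 0.0618]
tcp_rot: [[-0.1, 0.995, 0.0], [0.995, 0.1, -0.0], [-0.0, 0.0, -1.0]]
force: [0.5, -0.8, 0.1]
opening: 0.574
grasp_force: 30.0
```

send_rows:
  moves:
    - [0,0.003,0.005,0,0,0]
    - [0,0.003,0.005,0,0,0]
    - [0,0.003,0.005,0,0,0]

```text
time_s: 23.85
position: [0.5394, 0.1616, 0.0611]
tcp_rot: [[-0.1, 0.995, 0.0], [0.995, 0.1, 0.0], [0.0, 0.0, -1.0]]
force: [-1.0, 0.1, 3.5]
opening: 0.571
grasp_force: 30.0
```

send_rows:
  moves:
    - [0,0,0,0,0,0]
    - [0,0,0,0,0,0]
    - [0,0,0,0,0,0]
    - [0,0,0,0,0,0]
    - [0,0,-0.1,0,0,0]
    - [0,0,-0.3,0,0,0]
    - [0,0,-0.5,0,0,0]
    - [0,0,-0.6,0,0,0]
    - [0.2,0.1,-0.7,0,0,0.07]
    - [0.4,0.1,-0.7,0,0,0.07]
    - [0.6,0.1,-0.7,0,0,0.07]
    - [0.6,0.1,-0.7,0,0,0.07]
  grip: 1

```text
time_s: 25.05
position: [0.5483, 0.3183, 0.2359]
tcp_rot: [[0.005, 1.0, 0.001], [1.0, -0.005, 0.003], [0.003, 0.001, -1.0]]
force: [-0.3, -1.1, 0.2]
opening: 1.002
grasp_force: 0.0
```

```bash
python3 - <<'E'
from h import *
from cart import cartons; from stk import stk
s=readout.read_state();print(s['position'])
im,d=cartons('top');stk(2,'side');stk(2,'top',im,d)
cv2.imwrite('pics/top5.png',im[:,:,::-1])
E
```

```text
[0.548 0.318 0.236]
top 569 c [536.375 -59.007] size [59.916 51.384] ang 87.0 z 0.0428 col [113. 112. 106.]
top 591 c [ 529.82  -346.931] size [48.772 62.012] ang 0.6 z 0.0425 col [ 32.   57.5 112. ]
top 584 c [ 526.728 -277.286] size [48.738 61.241] ang 0.6 z 0.0428 col [36. 97. 49.]
stack side 2 267 z 0.0862 ((539.0029296875, 155.9608612060547), (50.98399353027344, 68.60606384277344), 4.572479724884033)
stack top 2 641 z 0.0878 ((539.6735229492188, 161.27059936523438), (52.41798400878906, 60.863807678222656), 5.353555202484131)
```

View pics/top5.png

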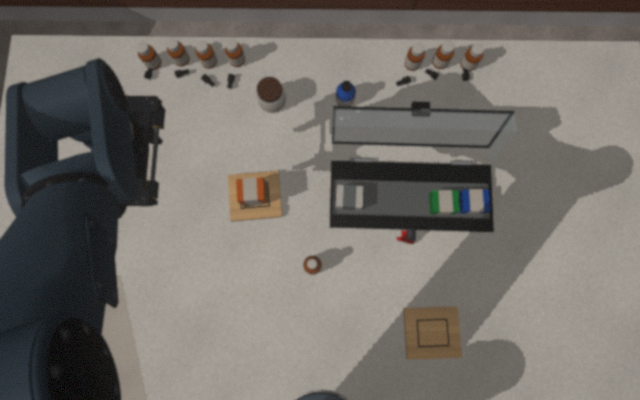

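The top view shows the orange carton squarely on the stack at (251,189). White (350,196), green (445,202) and blue (475,201) are still in the case. Green is next.

send_rows:
  moves:
    - [-1,0,0,0,0,0]
    - [-1,0,0,0,0,0]
    - [-1,0,0,0,0,0]
    - [-1,0,0,0,0,0]
    - [-1,0,0,0,0,0]

```text
time_s: 25.65
position: [0.5457, 0.0597, 0.2354]
tcp_rot: [[0.011, 1.0, -0.001], [1.0, -0.011, -0.001], [-0.001, -0.001, -1.0]]
force: [0.8, -0.2, -0.2]
opening: 1.0
grasp_force: 0.0
```

send_rows:
  moves:
    - [-1,-0.08,0,0,0,0]
    - [-1,-0.08,0,0,0,0]
    - [-1,-0.08,0,0,0,0]
    - [-1,-0.08,0,0,0,0]
    - [-1,-0.08,0,0,0,0]

```text
time_s: 26.15
position: [0.5225, -0.1891, 0.2354]
tcp_rot: [[0.012, 1.0, -0.001], [1.0, -0.012, -0.0], [-0.0, -0.001, -1.0]]
force: [0.8, -0.9, -0.4]
opening: 0.999
grasp_force: 0.0
```

send_rows:
  moves:
    - [-0.38,0,0,0,0,0]
    - [-0.38,0,0.2,0,0,0]
    - [-0.38,0,0.4,0,0,0]
    - [-0.38,0,0.5,0,0,0]
    - [-0.38,0,0.5,0,0,0]
    - [-0.38,0,0.5,0,0,0]

```text
time_s: 26.75
position: [0.5224, -0.2813, 0.1105]
tcp_rot: [[0.011, 1.0, -0.002], [1.0, -0.011, 0.001], [0.001, -0.002, -1.0]]
force: [-0.2, -0.4, 0.9]
opening: 1.001
grasp_force: 0.0
```

```bash
python3 - <<'E'
from h import *
s=readout.read_state();print(s['position'])
rows([((.5270,-.2775,.0175),-0.5)])
E
```

```text
[ 0.522 -0.281  0.11 ]
[0.015, 0.019, 0.372, -0.001, -0.001, -0.002]
```

send_rows:
  moves:
    - [0.013,0.019,0.1,0,0,0]
    - [0.013,0.019,0.2,0,0,0]
    - [0.013,0.019,0.3,0,0,0]
    - [0.013,0.019,0.37,0,0,0]
    - [0.013,0.019,0.37,0,0,0]
    - [0.013,0.019,0.37,0,0,0]

```text
time_s: 27.35
position: [0.5297, -0.2784, 0.0204]
tcp_rot: [[0.009, 1.0, 0.003], [1.0, -0.009, -0.003], [-0.002, 0.003, -1.0]]
force: [1.0, -0.1, -0.3]
opening: 0.998
grasp_force: 0.0
```

send_rows:
  moves:
    - [0,0,0,0,0,0]
    - [0,0,0,0,0,0]
    - [0,0,0,0,0,0]
    - [0,0,0,0,0,0]
    - [0,0,0,0,0,0]
    - [0,0,0,0,0,0]
    - [0,0,0,0,0,0]
  grip: 0.3

```text
time_s: 28.05
position: [0.5281, -0.2774, 0.0181]
tcp_rot: [[0.01, 1.0, -0.001], [1.0, -0.01, 0.0], [0.0, -0.001, -1.0]]
force: [-1.3, 0.8, 2.3]
opening: 0.574
grasp_force: 29.9
```

send_rows:
  moves:
    - [0,0,-0.1,0,0,0]
    - [0,0,-0.25,0,0,0]
    - [0,0,-0.45,0,0,0]
    - [0,0,-0.6,0,0,0]
    - [0.1,0,-0.8,0,0,0]
    - [0.3,0,-0.8,0,0,0]
    - [0.5,0,-0.8,0,0,0]
    - [0.7,0,-0.8,0,0,0]
    - [0.9,0,-0.8,0,0,0]
    - [1,0,-0.8,0,0,0]
    - [1,0,-0.8,0,0,0]

```text
time_s: 29.15
position: [0.5295, -0.0234, 0.2177]
tcp_rot: [[0.005, 1.0, -0.002], [1.0, -0.005, 0.002], [0.002, -0.002, -1.0]]
force: [-0.4, -0.7, -0.9]
opening: 0.574
grasp_force: 29.9
```

```bash
python3 - <<'E'
from h import *
s=readout.read_state();print(s['position'],s['opening'],s['grasp_force'],s['force'])
rows([((.540,.161,.2),5.75)])
E
```

```text
[ 0.529 -0.023  0.218] 0.5743182100826899 29.856985579244792 [-0.427 -0.732 -0.888]
[0.738, 0.039, 0.072, -0.001, -0.001, -0.067]
```

send_rows:
  moves:
    - [0.2,0.04,0,0,0,-0.067]
    - [0.4,0.04,0,0,0,-0.067]
    - [0.6,0.04,0,0,0,-0.067]
    - [0.738,0.04,0,0,0,-0.067]
    - [0.738,0.04,0.1,0,0,-0.067]
    - [0.738,0.04,0.25,0,0,-0.067]
    - [0.738,0.04,0.35,0,0,-0.067]
    - [0.738,0.04,0.4,0,0,-0.067]
    - [0.738,0.04,0.4,0,0,-0.067]
    - [0.738,0.04,0.4,0,0,-0.067]
    - [0.738,0.04,0.4,0,0,-0.067]

```text
time_s: 30.25
position: [0.5439, 0.1567, 0.1195]
tcp_rot: [[-0.095, 0.995, 0.003], [0.995, 0.095, 0.0], [-0.0, 0.003, -1.0]]
force: [-0.0, 0.8, -1.2]
opening: 0.574
grasp_force: 29.9
```

```bash
python3 - <<'E'
from h import *
s=readout.read_state();print(s['position'],s['opening'])
rows([((.540,.161,.099),5.75)])
E
```

```text
[0.544 0.157 0.12 ] 0.5736166291266463
[0.019, -0.014, 0.082, 0.002, 0.000, -0.003]
```

send_rows:
  moves:
    - [0.019,-0.014,0.03,0,0,-0.003]
    - [0.019,-0.014,0.055,0,0,-0.003]
    - [0.019,-0.014,0.07,0,0,-0.003]
    - [0.019,-0.014,0.07,0,0,-0.003]
    - [0.019,-0.014,0.07,0,0,-0.003]
    - [0.019,-0.014,0.07,0,0,-0.003]

```text
time_s: 30.85
position: [0.5388, 0.1613, 0.1007]
tcp_rot: [[-0.1, 0.995, 0.0], [0.995, 0.1, 0.0], [-0.0, 0.0, -1.0]]
force: [0.5, -0.4, -1.4]
opening: 0.569
grasp_force: 29.9
```

```bash
python3 - <<'E'
from h import *
s=readout.read_state();print(s['position'],s['opening'],s['force'])
rows([((.540,.161,.0985),5.75)])
E
```

```text
[0.539 0.161 0.101] 0.5686908335795016 [ 0.536 -0.363 -1.401]
[-0.002, 0.005, 0.009, 0.000, 0.000, 0.000]
```

send_rows:
  moves:
    - [-0.002,0.005,0.004,0,0,0]
    - [-0.002,0.005,0.008,0,0,0]
    - [-0.002,0.005,0.01,0,0,0]
    - [-0.002,0.005,0.01,0,0,0]

```text
time_s: 31.25
position: [0.5404, 0.1609, 0.0991]
tcp_rot: [[-0.1, 0.995, 0.001], [0.995, 0.1, -0.0], [-0.0, 0.001, -1.0]]
force: [-1.9, 0.2, 4.4]
opening: 0.57
grasp_force: 29.9
```

```bash
python3 - <<'E'
from h import *
s=readout.read_state();print(s['position'],s['opening'],s['force'])
E
```

```text
[0.54  0.161 0.099] 0.569688212796978 [-1.948  0.194  4.352]
```

Contact at 4 N. I'll release, rise and step aside to the left.

send_rows:
  moves:
    - [0,0,0,0,0,0]
    - [0,0,0,0,0,0]
    - [0,0,0,0,0,0]
    - [0,0,0,0,0,0]
    - [0,0,-0.1,0,0,0]
    - [0,0,-0.3,0,0,0]
    - [0,0,-0.5,0,0,0]
    - [0,0,-0.6,0,0,0]
    - [0.2,0.06,-0.6,0,0,0.07]
    - [0.4,0.06,-0.6,0,0,0.07]
    - [0.6,0.06,-0.6,0,0,0.07]
    - [0.6,0.06,-0.6,0,0,0.07]
  grip: 1

```text
time_s: 32.45
position: [0.5384, 0.3173, 0.2479]
tcp_rot: [[0.004, 1.0, 0.0], [1.0, -0.004, 0.003], [0.003, 0.0, -1.0]]
force: [-0.8, 0.0, -0.3]
opening: 1.003
grasp_force: 0.0
```

```bash
python3 - <<'E'
from h import *
from cart import cartons; from stk import stk
s=readout.read_state();print(s['position'])
im,d=cartons('top');stk(3,'top',im,d)
E
```

```text
[0.538 0.317 0.248]
top 571 c [536.392 -58.697] size [60.166 51.016] ang 86.2 z 0.0427 col [114. 113. 107.]
top 587 c [ 529.82  -346.931] size [48.772 62.012] ang 0.6 z 0.0428 col [ 31.  58. 113.]
stack top 3 682 z 0.1237 ((540.9563598632812, 159.3155517578125), (52.749088287353516, 60.695068359375), 7.020934581756592)
```

send_rows:
  moves:
    - [-1,0,0,0,0,0]
    - [-1,0,0,0,0,0]
    - [-1,0,0,0,0,0]
    - [-1,0,0,0,0,0]
    - [-1,0,0,0,0,0]

```text
time_s: 33.0
position: [0.5365, 0.0585, 0.248]
tcp_rot: [[0.01, 1.0, -0.001], [1.0, -0.01, -0.001], [-0.001, -0.001, -1.0]]
force: [-0.1, 0.1, -0.9]
opening: 1.004
grasp_force: 0.0
```

send_rows:
  moves:
    - [-1,-0.01,0,0,0,0]
    - [-1,-0.01,0,0,0,0]
    - [-1,-0.01,0,0,0,0]
    - [-1,-0.01,0,0,0,0]
    - [-1,-0.01,0,0,0,0]

```text
time_s: 33.5
position: [0.5309, -0.1915, 0.248]
tcp_rot: [[0.011, 1.0, -0.001], [1.0, -0.011, -0.0], [-0.0, -0.001, -1.0]]
force: [0.0, -0.1, -0.5]
opening: 1.0
grasp_force: 0.0
```

send_rows:
  moves:
    - [-0.65,0,0,0,0,0]
    - [-0.65,0,0,0,0,0]
    - [-0.65,0,0.1,0,0,0]
    - [-0.65,0,0.3,0,0,0]
    - [-0.65,0,0.5,0,0,0]
    - [-0.65,0,0.55,0,0,0]
    - [-0.65,0,0.55,0,0,0]

```text
time_s: 34.2
position: [0.5269, -0.3499, 0.1062]
tcp_rot: [[0.012, 1.0, -0.008], [1.0, -0.012, 0.007], [0.006, -0.008, -1.0]]
force: [-1.0, 0.2, -0.3]
opening: 0.999
grasp_force: 0.0
```

```bash
python3 - <<'E'
from h import *
s=readout.read_state();print(s['position'])
rows([((.530,-.3473,.018),-0.5)])
E
```

```text
[ 0.527 -0.35   0.106]
[0.008, 0.015, 0.353, -0.005, -0.004, -0.002]
```

send_rows:
  moves:
    - [0,0,0.1,0,0,0]
    - [0,0,0.15,0,0,0]
    - [0,0,0.15,0,0,0]
    - [0,0,0.15,0,0,0]

```text
time_s: 34.6
position: [0.5312, -0.3513, 0.0742]
tcp_rot: [[0.01, 1.0, 0.001], [1.0, -0.01, -0.001], [-0.001, 0.001, -1.0]]
force: [0.3, -0.4, 0.2]
opening: 1.002
grasp_force: 0.0
```

```bash
python3 - <<'E'
from h import *
s=readout.read_state();print(s['position'])
rows([((.530,-.3473,.018),-0.5)])
E
```

```text
[ 0.531 -0.351  0.074]
[0.016, -0.005, 0.225, 0.001, 0.001, -0.000]
```

send_rows:
  moves:
    - [0.016,-0.003,0.08,0,0,0]
    - [0.016,-0.003,0.16,0,0,0]
    - [0.016,-0.003,0.22,0,0,0]
    - [0.016,-0.003,0.223,0,0,0]
    - [0.016,-0.003,0.223,0,0,0]

```text
time_s: 35.1
position: [0.5306, -0.3471, 0.0178]
tcp_rot: [[0.009, 1.0, 0.001], [1.0, -0.009, -0.001], [-0.001, 0.001, -1.0]]
force: [0.7, -0.6, 0.1]
opening: 1.0
grasp_force: 0.0
```

send_rows:
  moves:
    - [0,0,0,0,0,0]
    - [0,0,0,0,0,0]
    - [0,0,0,0,0,0]
    - [0,0,0,0,0,0]
    - [0,0,0,0,0,0]
    - [0,0,0,0,0,0]
    - [0,0,0,0,0,0]
  grip: 0.3

```text
time_s: 35.8
position: [0.5301, -0.3467, 0.0175]
tcp_rot: [[0.009, 1.0, -0.0], [1.0, -0.009, 0.0], [0.0, -0.0, -1.0]]
force: [-0.4, 0.1, 1.8]
opening: 0.577
grasp_force: 29.9
```

send_rows:
  moves:
    - [0,0,-0.1,0,0,0]
    - [0,0,-0.25,0,0,0]
    - [0,0,-0.45,0,0,0]
    - [0,0,-0.6,0,0,0]
    - [0.1,0,-0.8,0,0,0]
    - [0.3,0,-0.85,0,0,0]
    - [0.5,0,-0.85,0,0,0]
    - [0.7,0,-0.85,0,0,0]
    - [0.9,0,-0.85,0,0,0]
    - [1,0,-0.85,0,0,0]
    - [1,0,-0.85,0,0,0]

```text
time_s: 36.9
position: [0.5311, -0.0921, 0.2294]
tcp_rot: [[0.005, 1.0, -0.002], [1.0, -0.005, 0.002], [0.002, -0.002, -1.0]]
force: [0.0, -1.2, -1.7]
opening: 0.567
grasp_force: 29.9
```

```bash
python3 - <<'E'
from h import *
s=readout.read_state();print(s['position'],s['opening'],s['grasp_force'],s['force'])
rows([((.540,.161,.2),5.75)])
E
```

```text
[ 0.531 -0.092  0.229] 0.5669470398974625 29.913035854697227 [ 0.013 -1.235 -1.717]
[1.012, 0.031, 0.120, -0.001, -0.002, -0.067]
```

send_rows:
  moves:
    - [0.2,0.03,0,0,0,-0.067]
    - [0.4,0.03,0,0,0,-0.067]
    - [0.6,0.03,0,0,0,-0.067]
    - [0.8,0.03,0,0,0,-0.067]
    - [1,0.03,0,0,0,-0.067]
    - [1,0.03,0.1,0,0,-0.067]
    - [1,0.03,0.2,0,0,-0.067]
    - [1,0.03,0.28,0,0,-0.067]
    - [1,0.03,0.28,0,0,-0.067]
    - [1,0.03,0.28,0,0,-0.067]
    - [1,0.03,0.28,0,0,-0.067]
    - [1,0.03,0.28,0,0,-0.067]

```text
time_s: 38.1
position: [0.5436, 0.1529, 0.1611]
tcp_rot: [[-0.095, 0.995, 0.003], [0.995, 0.095, 0.0], [-0.0, 0.003, -1.0]]
force: [0.4, -0.3, -0.7]
opening: 0.571
grasp_force: 29.9
```

```bash
python3 - <<'E'
from h import *
s=readout.read_state();print(s['position'],s['opening'])
rows([((.540,.161,.137),5.75)])
E
```

```text
[0.544 0.153 0.161] 0.571155256888596
[0.034, -0.011, 0.096, 0.002, 0.000, -0.003]
```

send_rows:
  moves:
    - [0.034,-0.011,0.03,0,0,-0.003]
    - [0.034,-0.011,0.06,0,0,-0.003]
    - [0.034,-0.011,0.085,0,0,-0.003]
    - [0.034,-0.011,0.09,0,0,-0.003]
    - [0.034,-0.011,0.09,0,0,-0.003]
    - [0.034,-0.011,0.09,0,0,-0.003]

```text
time_s: 38.7
position: [0.5391, 0.1613, 0.1373]
tcp_rot: [[-0.1, 0.995, 0.0], [0.995, 0.1, -0.0], [-0.0, 0.0, -1.0]]
force: [-0.7, -0.2, -1.0]
opening: 0.57
grasp_force: 29.9
```

```bash
python3 - <<'E'
from h import *
s=readout.read_state();print(s['position'],s['opening'],s['force'])
rows([((.540,.161,.134),5.75)])
E
```

```text
[0.539 0.161 0.137] 0.5702912305668573 [-0.708 -0.169 -0.989]
[-0.002, 0.004, 0.013, 0.000, 0.000, -0.000]
```

send_rows:
  moves:
    - [-0.002,0.004,0.005,0,0,0]
    - [-0.002,0.004,0.01,0,0,0]
    - [-0.002,0.004,0.013,0,0,0]
    - [-0.002,0.004,0.013,0,0,0]
    - [-0.002,0.004,0.013,0,0,0]

```text
time_s: 39.2
position: [0.5402, 0.1609, 0.1344]
tcp_rot: [[-0.1, 0.995, 0.001], [0.995, 0.1, -0.0], [-0.0, 0.001, -1.0]]
force: [0.9, -0.2, 1.5]
opening: 0.573
grasp_force: 29.9
```

send_rows:
  moves:
    - [0,0,0.002,0,0,0]
    - [0,0,0.002,0,0,0]
    - [0,0,0.002,0,0,0]
    - [0,0,0.002,0,0,0]
    - [0,0,-0.1,0,0,0]
    - [0,0,-0.3,0,0,0]
    - [0,0,-0.5,0,0,0]
    - [0,0,-0.6,0,0,0]
    - [0.2,0.06,-0.6,0,0,0.07]
    - [0.4,0.06,-0.6,0,0,0.07]
    - [0.6,0.06,-0.6,0,0,0.07]
    - [0.6,0.06,-0.6,0,0,0.07]
  grip: 1

```text
time_s: 40.4
position: [0.5384, 0.3173, 0.2839]
tcp_rot: [[0.003, 1.0, 0.0], [1.0, -0.003, 0.003], [0.003, 0.0, -1.0]]
force: [-0.7, -0.6, 0.3]
opening: 1.0
grasp_force: 0.0
```

```bash
python3 - <<'E'
from h import *
from cart import cartons; from stk import stk
s=readout.read_state();print(s['position'])
im,d=cartons('top');stk(4,'top',im,d)
E
```

```text
[0.538 0.317 0.284]
top 571 c [536.21  -58.983] size [60.025 51.791] ang 87.2 z 0.0427 col [110. 109. 104.]
stack top 4 735 z 0.1599 ((540.9541015625, 158.57603454589844), (52.2398681640625, 61.07856750488281), 6.485194683074951)
```

send_rows:
  moves:
    - [-0.8,0,0,0,0,0]
    - [-0.8,0,0,0,0,0]
    - [-0.8,0,0,0,0,0]
    - [-0.8,0,0,0,0,0]
    - [-0.8,0,0,0,0,0]

```text
time_s: 40.95
position: [0.5378, 0.1047, 0.284]
tcp_rot: [[0.018, 1.0, -0.001], [1.0, -0.018, -0.003], [-0.003, -0.001, -1.0]]
force: [-0.4, 0.2, 0.8]
opening: 1.002
grasp_force: 0.0
```

send_rows:
  moves:
    - [-0.7,0,0,0,0,0.02]
    - [-0.7,0,0,0,0,0.02]
    - [-0.7,0,0.2,0,0,0.02]
    - [-0.7,0,0.4,0,0,0.02]
    - [-0.7,0,0.6,0,0,0.02]
    - [-0.7,0,0.8,0,0,0.02]
    - [-0.7,0,0.85,0,0,0.02]
    - [-0.7,0,0.85,0,0,0.02]
    - [-0.7,0,0.85,0,0,0.02]
    - [-0.7,0,0.85,0,0,0.02]

```text
time_s: 41.95
position: [0.538, -0.0637, 0.0738]
tcp_rot: [[0.041, 0.999, 0.004], [0.999, -0.041, -0.001], [-0.001, 0.004, -1.0]]
force: [0.4, -0.4, 0.7]
opening: 0.999
grasp_force: 0.0
```

```bash
python3 - <<'E'
from h import *
s=readout.read_state();print(s['position'])
rows([((.5365,-.0591,.018),-2.5)])
E
```

```text
[ 0.538 -0.064  0.074]
[0.019, -0.008, 0.223, 0.003, 0.001, 0.002]
```

send_rows:
  moves:
    - [0.017,-0.008,0.08,0,0,0]
    - [0.017,-0.008,0.16,0,0,0]
    - [0.017,-0.008,0.22,0,0,0]
    - [0.017,-0.008,0.22,0,0,0]
    - [0.017,-0.008,0.22,0,0,0]

```text
time_s: 42.45
position: [0.536, -0.0592, 0.0186]
tcp_rot: [[0.041, 0.999, 0.004], [0.999, -0.041, -0.001], [-0.001, 0.004, -1.0]]
force: [0.5, 0.2, 0.5]
opening: 0.995
grasp_force: 0.0
```

send_rows:
  moves:
    - [0,0,0,0,0,0]
    - [0,0,0,0,0,0]
    - [0,0,0,0,0,0]
    - [0,0,0,0,0,0]
    - [0,0,0,0,0,0]
    - [0,0,0,0,0,0]
    - [0,0,0,0,0,0]
  grip: 0.3

```text
time_s: 43.15
position: [0.5347, -0.059, 0.0167]
tcp_rot: [[0.041, 0.999, 0.0], [0.999, -0.041, -0.0], [-0.0, 0.0, -1.0]]
force: [0.3, 0.5, 1.5]
opening: 0.572
grasp_force: 30.0
```

send_rows:
  moves:
    - [0,0,-0.1,0,0,0]
    - [0,0,-0.25,0,0,0]
    - [0,0,-0.45,0,0,0]
    - [0,0,-0.6,0,0,0]
    - [0,0,-0.8,0,0,0]
    - [0,0,-0.95,0,0,0]
    - [0,0,-0.95,0,0,0]
    - [0,0,-0.95,0,0,0]

```text
time_s: 43.95
position: [0.5341, -0.0588, 0.2544]
tcp_rot: [[0.041, 0.999, 0.001], [0.999, -0.041, -0.0], [-0.0, 0.001, -1.0]]
force: [0.1, 0.6, -1.8]
opening: 0.574
grasp_force: 30.0
```

```bash
python3 - <<'E'
from h import *
s=readout.read_state();print(s['position'],s['opening'],s['grasp_force'],s['force'])
rows([((.540,.161,.2),5.75)])
E
```

```text
[ 0.534 -0.059  0.254] 0.5744791353457043 29.999870276078582 [ 0.087  0.578 -1.83 ]
[0.880, -0.013, 0.217, 0.000, 0.000, -0.090]
```

send_rows:
  moves:
    - [0.2,-0.01,0,0,0,-0.09]
    - [0.4,-0.01,0,0,0,-0.09]
    - [0.6,-0.01,0,0,0,-0.09]
    - [0.8,-0.01,0,0,0,-0.09]
    - [0.88,-0.01,0,0,0,-0.09]
    - [0.88,-0.012,0.1,0,0,-0.09]
    - [0.88,-0.012,0.2,0,0,-0.09]
    - [0.88,-0.012,0.23,0,0,-0.09]
    - [0.88,-0.012,0.23,0,0,-0.09]
    - [0.88,-0.012,0.23,0,0,-0.09]
    - [0.88,-0.012,0.23,0,0,-0.09]
    - [0.88,-0.012,0.23,0,0,-0.09]

```text
time_s: 45.15
position: [0.5412, 0.1608, 0.1976]
tcp_rot: [[-0.1, 0.995, 0.002], [0.995, 0.1, 0.0], [-0.0, 0.002, -1.0]]
force: [-0.3, -0.1, -1.0]
opening: 0.577
grasp_force: 30.0
```

```bash
python3 - <<'E'
from h import *
s=readout.read_state();print(s['position'],s['opening'])
rows([((.540,.161,.173),5.75)])
E
```

```text
[0.541 0.161 0.198] 0.5769873398460549
[0.001, -0.005, 0.099, 0.001, 0.000, -0.000]
```

send_rows:
  moves:
    - [0,-0.005,0.03,0,0,0]
    - [0,-0.005,0.06,0,0,0]
    - [0,-0.005,0.085,0,0,0]
    - [0,-0.005,0.096,0,0,0]
    - [0,-0.005,0.096,0,0,0]
    - [0,-0.005,0.096,0,0,0]

```text
time_s: 45.75
position: [0.5393, 0.1609, 0.1725]
tcp_rot: [[-0.1, 0.995, -0.0], [0.995, 0.1, 0.0], [0.0, -0.0, -1.0]]
force: [0.2, -0.5, -1.2]
opening: 0.573
grasp_force: 30.0
```

```bash
python3 - <<'E'
from h import *
s=readout.read_state();print(s['position'],s['opening'],s['force'])
rows([((.540,.161,.170),5.75)])
E
```

```text
[0.539 0.161 0.172] 0.5732993458340262 [ 0.24  -0.465 -1.207]
[0.000, 0.003, 0.010, -0.000, -0.000, 0.000]
```

send_rows:
  moves:
    - [0,0.003,0.004,0,0,0]
    - [0,0.003,0.008,0,0,0]
    - [0,0.003,0.01,0,0,0]
    - [0,0.003,0.01,0,0,0]

```text
time_s: 46.15
position: [0.5399, 0.1609, 0.1701]
tcp_rot: [[-0.1, 0.995, -0.0], [0.995, 0.1, -0.0], [-0.0, -0.0, -1.0]]
force: [-0.5, -0.1, -1.8]
opening: 0.573
grasp_force: 30.0
```

send_rows:
  moves:
    - [0,0,0.002,0,0,0]
    - [0,0,0.004,0,0,0]
    - [0,0,0.004,0,0,0]
    - [0,0,0.004,0,0,0]

```text
time_s: 46.55
position: [0.5401, 0.161, 0.1696]
tcp_rot: [[-0.1, 0.995, 0.0], [0.995, 0.1, -0.0], [-0.0, 0.0, -1.0]]
force: [-1.0, -0.1, 4.2]
opening: 0.567
grasp_force: 30.0
```

Contact. Release and retreat.

send_rows:
  moves:
    - [0,0,0,0,0,0]
    - [0,0,0,0,0,0]
    - [0,0,0,0,0,0]
    - [0,0,0,0,0,0]
    - [0,0,-0.1,0,0,0]
    - [0,0,-0.3,0,0,0]
    - [0,0,-0.4,0,0,0]
    - [0.1,0.03,-0.45,0,0,0.07]
    - [0.3,0.06,-0.45,0,0,0.07]
    - [0.5,0.06,-0.45,0,0,0.07]
    - [0.7,0.06,-0.45,0,0,0.07]
    - [0.7,0.06,-0.45,0,0,0.07]
  grip: 1

```text
time_s: 47.75
position: [0.5358, 0.3425, 0.2812]
tcp_rot: [[0.003, 1.0, -0.0], [1.0, -0.003, 0.003], [0.003, -0.0, -1.0]]
force: [-0.0, -0.0, -0.4]
opening: 0.998
grasp_force: 0.0
```

```bash
python3 - <<'E'
from h import *
from cart import cartons; from stk import stk
s=readout.read_state();print(s['position'])
im,d=cartons('top');stk(5,'top',im,d);im2,d2=cap('side');stk(5,'side',im2,d2)
a=np.vstack([cv2.resize(im[150:250,200:360],(640,400)),cv2.resize(im2[90:215,240:440],(640,400))[:200]])
cv2.imwrite('pics/st.png',a[:,:,::-1])
E
```

```text
[0.536 0.342 0.281]
stack top 5 782 z 0.1957 ((540.5115966796875, 159.9567108154297), (52.47504806518555, 60.70057678222656), 6.1743550300598145)
stack side 5 300 z 0.1941 ((539.4012451171875, 155.20396423339844), (51.476463317871094, 67.6135025024414), 6.229156017303467)
```

View pics/st.png

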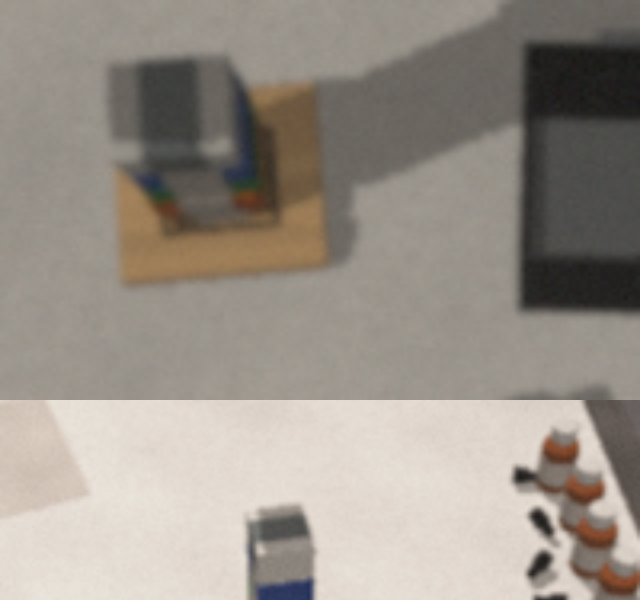

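The crops show the column standing square on the board's mark (at top-crop (180,150)) and the side view agrees: top at 195 mm, yaw 6.2°. Now I close the lid.

send_rows:
  moves:
    - [-1,0,0,0,0,0]
    - [-1,0,0,0,0,0]
    - [-1,0,0,0,0,0]
    - [-1,0,0,0,0,0]
    - [-1,0,0,0,0,0]

```text
time_s: 48.35
position: [0.5342, 0.0829, 0.2817]
tcp_rot: [[0.012, 1.0, -0.0], [1.0, -0.012, -0.001], [-0.001, -0.0, -1.0]]
force: [1.4, -0.4, 0.1]
opening: 1.002
grasp_force: 0.0
```

send_rows:
  moves:
    - [-0.2,0,-0.05,0,0,-0.09]
    - [-0.4,0.1,-0.05,0,0,-0.18]
    - [-0.6,0.2,-0.05,0,0,-0.27]
    - [-0.8,0.4,-0.05,0,0,-0.36]
    - [-1,0.6,-0.05,0,0,-0.45]
    - [-1,0.73,-0.05,0,0,-0.54]
    - [-1,0.73,-0.05,0,0,-0.63]
    - [-1,0.73,-0.05,0,0,-0.72]
    - [-1,0.73,-0.05,0,0,-0.81]
    - [-1,0.73,-0.05,0,0,-0.9]
    - [-1,0.73,-0.05,0,0,-0.99]
    - [-1,0.73,-0.05,0,0,-0.99]

```text
time_s: 49.55
position: [0.7139, -0.1673, 0.2938]
tcp_rot: [[-1.0, 0.028, -0.001], [0.028, 1.0, -0.0], [0.001, -0.0, -1.0]]
force: [0.1, 0.2, -0.3]
opening: 0.998
grasp_force: 0.0
```

```bash
python3 - <<'E'
from h import *
s=readout.read_state();print(s['position'])
rows([((.7205,-.2085,.27),88.9)])
for n in('side',):
    im,d=cap(n);P=pts(n,d);m=(P[...,2]>.1)&(P[...,2]<.17)&(P[...,0]>.66)&(P[...,0]<.75)&(abs(P[...,1]+.208)<.03)
    im8=im.max(2)<60; q=P[m&im8];print(len(q),q.mean(0) if len(q) else '')
E
```

```text
[ 0.714 -0.167  0.294]
[-0.031, -0.164, 0.095, -0.000, -0.001, -0.006]
113 [ 0.713 -0.215  0.143]
```

send_rows:
  moves:
    - [-0.029,-0.165,0.1,0,0,-0.006]
    - [-0.029,-0.165,0.1,0,0,-0.006]
    - [-0.029,-0.165,0.1,0,0,-0.006]
    - [-0.029,-0.165,0.25,0,0,-0.006]
    - [-0.029,-0.165,0.4,0,0,-0.006]
    - [-0.029,-0.165,0.55,0,0,-0.006]
    - [-0.029,-0.165,0.65,0,0,-0.006]
    - [-0.029,-0.165,0.715,0,0,-0.006]
    - [-0.029,-0.165,0.715,0,0,-0.006]
    - [-0.029,-0.165,0.715,0,0,-0.006]

```text
time_s: 50.6
position: [0.7222, -0.2067, 0.1168]
tcp_rot: [[-1.0, 0.016, 0.002], [0.016, 1.0, -0.001], [-0.002, -0.001, -1.0]]
force: [0.6, 0.5, -0.8]
opening: 1.0
grasp_force: 0.0
```

send_rows:
  moves:
    - [0,0,0,0,0,0]
    - [0,0,0,0,0,0]
    - [0,0,0,0,0,0]
    - [0,0,0,0,0,0]
    - [0,0,0,0,0,0]
    - [0,0,0,0,0,0]
    - [0,0,0,0,0,0]
  grip: 0.2

```text
time_s: 51.3
position: [0.7212, -0.2098, 0.1153]
tcp_rot: [[-1.0, 0.015, 0.0], [0.015, 1.0, -0.006], [-0.0, -0.006, -1.0]]
force: [-0.2, -1.6, 0.5]
opening: 0.451
grasp_force: 30.1
```

```bash
python3 arc.py 1.75 1.25 12;python3 arc.py 1.25 0.65 12;python3 arc.py 0.65 0 12
```

```text
1.71 [ 0.02  -0.    -0.015]
1.67 [ 0.041 -0.    -0.029]
1.62 [ 0.062 -0.    -0.043]
1.58 [ 0.084  0.    -0.055]
1.54 [ 0.107  0.    -0.066]
1.50 [ 0.13   0.    -0.077]
1.46 [ 0.153  0.    -0.087]
1.42 [ 0.177  0.    -0.095]
1.38 [ 0.201  0.    -0.103]
1.33 [ 0.225  0.    -0.109]
1.29 [ 0.25   0.    -0.115]
1.25 [ 0.274  0.    -0.12 ]
expect tcp [ 0.718 -0.209] 0.11437689298564312 is [ 0.721 -0.21   0.115] 0.45130972612110487 30.07746876217425 [-0.205 -1.559  0.533]
1.20 [ 0.03   0.    -0.004]
1.15 [ 0.06   0.    -0.007]
1.10 [ 0.09   0.    -0.008]
1.05 [ 0.121  0.    -0.007]
1.00 [ 0.151  0.001 -0.005]
0.95 [ 0.181  0.001 -0.002]
0.90 [0.211 0.001 0.003]
0.85 [0.24  0.001 0.009]
0.80 [0.269 0.001 0.017]
0.75 [0.298 0.001 0.027]
0.70 [0.326 0.002 0.037]
0.65 [0.354 0.002 0.05 ]
expect tcp [ 0.649 -0.208] 0.14423650436131738 is [ 0.721 -0.21   0.115] 0.45130972612110487 30.07746876217425 [-0.205 -1.559  0.533]
0.60 [0.029 0.    0.015]
0.54 [0.058 0.    0.031]
0.49 [0.085 0.001 0.049]
0.43 [0.112 0.001 0.068]
0.38 [0.137 0.001 0.089]
0.33 [0.161 0.001 0.111]
0.27 [0.184 0.002 0.134]
0.22 [0.206 0.002 0.159]
0.16 [0.226 0.002 0.184]
0.11 [0.245 0.002 0.211]
0.05 [0.263 0.003 0.239]
0.00 [0.279 0.003 0.267]
expect tcp [ 0.561 -0.206] 0.13182084426706325 is [ 0.721 -0.21   0.115] 0.45130972612110487 30.07746876217425 [-0.205 -1.559  0.533]
```

send_rows:
  moves:
    - [0.02,0,-0.015,0,0,0]
    - [0.041,0,-0.029,0,0,0]
    - [0.062,0,-0.043,0,0,0]
    - [0.084,0,-0.055,0,0,0]
    - [0.107,0,-0.066,0,0,0]
    - [0.13,0,-0.077,0,0,0]
    - [0.153,0,-0.087,0,0,0]
    - [0.177,0,-0.095,0,0,0]
    - [0.201,0,-0.103,0,0,0]
    - [0.225,0,-0.109,0,0,0]
    - [0.25,0,-0.115,0,0,0]
    - [0.278,0,-0.118,0,0,0]

```text
time_s: 52.5
position: [0.6549, -0.2086, 0.1459]
tcp_rot: [[-1.0, 0.017, 0.008], [0.016, 1.0, -0.006], [-0.009, -0.006, -1.0]]
force: [5.0, -4.8, -0.5]
opening: 0.457
grasp_force: 30.0
```

send_rows:
  moves:
    - [0.03,0,-0.004,0,0,0]
    - [0.06,0,-0.007,0,0,0]
    - [0.09,0,-0.008,0,0,0]
    - [0.121,0,-0.007,0,0,0]
    - [0.151,0,-0.005,0,0,0]
    - [0.181,0,-0.002,0,0,0]
    - [0.211,0,0.003,0,0,0]
    - [0.24,0,0.009,0,0,0]
    - [0.269,0,0.017,0,0,0]
    - [0.298,0,0.027,0,0,0]
    - [0.326,0,0.037,0,0,0]
    - [0.354,0,0.05,0,0,0]

```text
time_s: 53.7
position: [0.566, -0.2071, 0.1351]
tcp_rot: [[-1.0, 0.016, 0.008], [0.016, 1.0, -0.006], [-0.008, -0.006, -1.0]]
force: [0.8, -4.3, 8.2]
opening: 0.453
grasp_force: 30.0
```

send_rows:
  moves:
    - [0.029,0,0.015,0,0,0]
    - [0.058,0,0.031,0,0,0]
    - [0.085,0,0.049,0,0,0]
    - [0.112,0,0.068,0,0,0]
    - [0.137,0,0.089,0,0,0]
    - [0.161,0,0.111,0,0,0]
    - [0.184,0,0.134,0,0,0]
    - [0.206,0,0.159,0,0,0]
    - [0.226,0,0.184,0,0,0]
    - [0.245,0,0.211,0,0,0]
    - [0.263,0,0.239,0,0,0]
    - [0.28,0,0.265,0,0,0]

```text
time_s: 54.9
position: [0.4961, -0.2058, 0.067]
tcp_rot: [[-1.0, 0.016, 0.007], [0.016, 1.0, -0.005], [-0.007, -0.005, -1.0]]
force: [3.6, -3.8, 1.0]
opening: 0.454
grasp_force: 30.0
```

```bash
python3 arc.py 0 0.01 1; python3 - <<'E'
from h import *
im,d=cap('side');P=pts('side',d);c=[]
for y in(-.08,-.33):
  for x in(.48,.53,.58):
    m=(abs(P[...,0]-x)<.02)&(abs(P[...,1]-y)<.03)&(P[...,2]>.03)&(P[...,2]<.11);print(x,y,np.median(P[m][:,2]) if m.sum() else None,m.sum())
E
```

```text
0.01 [-0.003 -0.    -0.005]
expect tcp [ 0.491 -0.205] 0.065 is [ 0.496 -0.206  0.067] 0.45398948930396926 29.997958140447736 [ 3.585 -3.79   0.987]
0.48 -0.08 None 0
0.53 -0.08 0.0616660318051313 1
0.58 -0.08 0.06046467383948214 281
0.48 -0.33 0.06255439912790575 440
0.53 -0.33 0.06131358197969641 464
0.58 -0.33 0.060292197556661355 463
```

send_rows:
  moves:
    - [0.008,0,0.008,0,0,0]
    - [0.012,0,0.018,0,0,0]
    - [0.012,0,0.026,0,0,0]
    - [0.012,0,0.026,0,0,0]
    - [0.012,0,0.026,0,0,0]

```text
time_s: 55.45
position: [0.4946, -0.2058, 0.0638]
tcp_rot: [[-1.0, 0.016, 0.01], [0.016, 1.0, -0.007], [-0.01, -0.006, -1.0]]
force: [1.0, -1.5, 23.7]
opening: 0.454
grasp_force: 30.0
```

```bash
python3 - <<'E'
from h import *
im,d=cap('side');P=pts('side',d);print(readout.read_state()['force'])
for x in(.48,.53,.58):
    m=(abs(P[...,0]-x)<.02)&(abs(P[...,1]+.33)<.03)&(P[...,2]>.03)&(P[...,2]<.11);print(x,np.median(P[m][:,2]))
z=np.load('side0.npz');P=pts('side',z['d'])
for x in(.48,.53,.58):
    m=(abs(P[...,0]-x)<.02)&(abs(P[...,1]+.33)<.03)&(P[...,2]>.03)&(P[...,2]<.11);print(x,np.median(P[m][:,2]))
E
```

```text
[ 0.407 -1.655 23.725]
0.48 0.05954858484784466
0.53 0.05920110614760258
0.58 0.05928231873991403
0.48 0.05967521717569503
0.53 0.059456107346658967
0.58 0.05933369875973827
```

send_rows:
  moves:
    - [0,0,-0.01,0,0,0]
    - [0,0,-0.01,0,0,0]
    - [0,0,-0.01,0,0,0]
    - [0,0,-0.01,0,0,0]
    - [0,0,-0.1,0,0,0]
    - [0,0,-0.25,0,0,0]
    - [0,0,-0.4,0,0,0]
    - [0,0,-0.4,0,0,0]
  grip: 1

```text
time_s: 56.3
position: [0.4928, -0.2044, 0.1634]
tcp_rot: [[-1.0, 0.016, 0.007], [0.015, 1.0, -0.005], [-0.007, -0.005, -1.0]]
force: [0.4, 0.1, -0.5]
opening: 0.987
grasp_force: 0.0
```

send_rows:
  moves:
    - [0.1,0.1,0,0,0,0]
    - [0.25,0.31,0,0,0,0]
    - [0.25,0.31,0,0,0,0]
    - [0.25,0.31,0,0,0,0]
    - [0.25,0.31,0,0,0,0]
    - [0.25,0.31,0,0,0,0]
    - [0.25,0.31,0,0,0,0]
    - [0.25,0.31,0,0,0,0]
    - [0.25,0.31,0,0,0,0]
  grip: 0

```text
time_s: 57.2
position: [0.4294, -0.1249, 0.1595]
tcp_rot: [[-1.0, 0.016, 0.0], [0.016, 1.0, -0.0], [-0.0, -0.0, -1.0]]
force: [-0.3, 0.6, 0.1]
opening: 0.264
grasp_force: 0.0
```

```bash
python3 - <<'E'
from h import *
s=readout.read_state();print(s['position'],s['opening'])
p=case(-.115,0);print(p)
rows([((p[0],-.126,.057),88.9),((p[0],p[1]+.021,.057),88.9)])
E
```

```text
[ 0.429 -0.125  0.159] 0.26389760123585637
[ 0.43  -0.204  0.   ]
[-0.004, -0.004, 0.410, -0.000, 0.000, 0.002]
[-0.007, -0.232, 0.410, -0.000, 0.000, 0.002]
```

send_rows:
  moves:
    - [-0.004,0,0,0,0,0]
    - [-0.004,0,0,0,0,0]
    - [-0.004,0,0,0,0,0]
    - [-0.004,0,0,0,0,0]
    - [-0.004,0,0.15,0,0,0]
    - [-0.004,0,0.3,0,0,0]
    - [-0.004,0,0.41,0,0,0]
    - [-0.004,0,0.41,0,0,0]
    - [-0.004,0,0.41,0,0,0]

```text
time_s: 58.1
position: [0.43, -0.1244, 0.0571]
tcp_rot: [[-1.0, 0.016, -0.001], [0.016, 1.0, 0.001], [0.001, 0.001, -1.0]]
force: [-0.0, 0.5, 0.0]
opening: 0.002
grasp_force: 0.0
```

send_rows:
  moves:
    - [0,-0.03,0,0,0,0]
    - [0,-0.06,0,0,0,0]
    - [0,-0.09,0,0,0,0]
    - [0,-0.12,0,0,0,0]
    - [0,-0.145,0,0,0,0]
    - [0,-0.17,0,0,0,0]
    - [0,-0.19,0,0,0,0]
    - [0,-0.21,0,0,0,0]
    - [0,-0.215,0,0,0,0]
    - [0,-0.215,0,0,0,0]

```text
time_s: 59.1
position: [0.4293, -0.1786, 0.0569]
tcp_rot: [[-1.0, 0.016, 0.0], [0.016, 1.0, -0.0], [-0.0, -0.0, -1.0]]
force: [0.2, 0.5, -0.4]
opening: 0.004
grasp_force: 0.0
```

```bash
python3 - <<'E'
from h import *
s=readout.read_state();print(s['position'],s['opening'],s['force'])
E
```

```text
[ 0.429 -0.179  0.057] 0.004349610234438722 [ 0.183  0.498 -0.434]
```

send_rows:
  moves:
    - [0,-0.008,0,0,0,0]
    - [0,-0.016,0,0,0,0]
    - [0,-0.016,0,0,0,0]

```text
time_s: 59.4
position: [0.4291, -0.1823, 0.0571]
tcp_rot: [[-1.0, 0.016, -0.0], [0.016, 1.0, -0.0], [0.0, -0.0, -1.0]]
force: [0.8, 0.2, 0.3]
opening: 0.005
grasp_force: 0.2
```

send_rows:
  moves:
    - [0,-0.006,0,0,0,0]
    - [0,-0.012,0,0,0,0]
    - [0,-0.012,0,0,0,0]

```text
time_s: 59.7
position: [0.4291, -0.1854, 0.0571]
tcp_rot: [[-1.0, 0.016, 0.0], [0.016, 1.0, -0.0], [-0.0, -0.0, -1.0]]
force: [1.0, 0.9, 0.5]
opening: 0.007
grasp_force: 0.2
```

```bash
python3 - <<'E'
from h import *
s=readout.read_state();print(s['position'],s['force'],s['moment'])
E
```

```text
[ 0.429 -0.185  0.057] [1.01  0.86  0.523] [0.158 0.022 0.009]
```

send_rows:
  moves:
    - [0,-0.006,0,0,0,0]
    - [0,-0.012,0,0,0,0]
    - [0,-0.012,0,0,0,0]

```text
time_s: 60.0
position: [0.4288, -0.1874, 0.0571]
tcp_rot: [[-1.0, 0.016, -0.001], [0.016, 1.0, 0.002], [0.001, 0.002, -1.0]]
force: [0.7, 4.4, 2.1]
opening: 0.007
grasp_force: 2.5
```

send_rows:
  moves:
    - [0,-0.006,0,0,0,0]
    - [0,-0.006,0,0,0,0]
    - [0,-0.006,0,0,0,0]

```text
time_s: 60.3
position: [0.4285, -0.1879, 0.0571]
tcp_rot: [[-1.0, 0.016, -0.001], [0.016, 1.0, 0.003], [0.001, 0.003, -1.0]]
force: [3.1, 7.8, 3.2]
opening: 0.006
grasp_force: 4.1
```

```bash
python3 - <<'E'
from h import *
im,d=cap('side')
s=readout.read_state();print(s['position'],s['force'],s['moment'])
cv2.imwrite('pics/lt.png',cv2.resize(im[220:310,260:380],(720,540),interpolation=cv2.INTER_CUBIC)[:,:,::-1])
E
```

```text
[ 0.429 -0.188  0.057] [2.469 7.902 3.129] [ 1.109 -0.379  0.055]
```

View pics/lt.png

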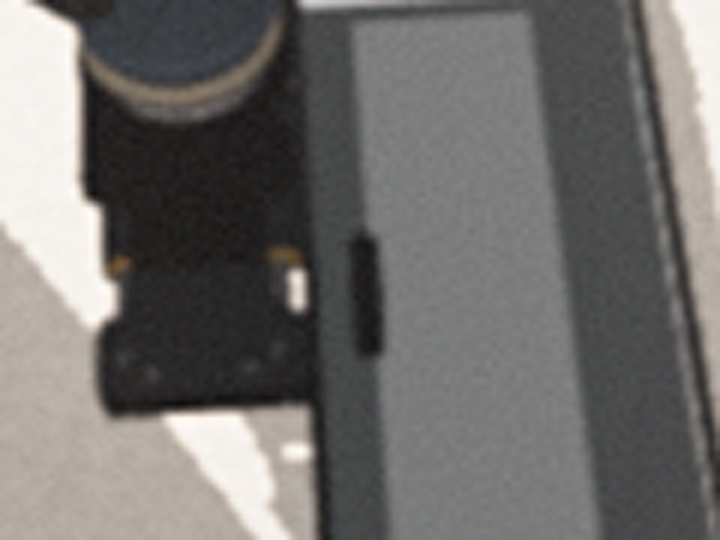

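The lid is shut and empty, with the gripper hiding the lever. The force rises to 8 N at a standstill, so the lever is at its upright stop. Now I back off, rise and move clear.

send_rows:
  moves:
    - [0,0.1,0,0,0,0]
    - [0,0.1,0,0,0,0]
    - [0,0.1,-0.2,0,0,0]
    - [0,0.1,-0.4,0,0,0]
    - [0,0.1,-0.6,0,0,0]
    - [0,0.1,-0.8,0,0,0]
    - [0,-0.2,-0.9,0,0,0]
    - [0,-0.4,-0.9,0,0,0]
    - [0,-0.6,-0.9,0,0,0]
    - [0,-0.8,-0.9,0,0,0]
    - [0,-0.8,-0.9,0,0,0]
    - [0,-0.8,-0.9,0,0,0]

```text
time_s: 61.55
position: [0.4252, -0.3952, 0.2819]
tcp_rot: [[-1.0, 0.02, 0.001], [0.02, 1.0, -0.004], [-0.001, -0.004, -1.0]]
force: [0.2, 0.5, 0.1]
opening: 0.006
grasp_force: 0.0
```

```bash
python3 - <<'E'
from h import *
from stk import stk
for n in('side','top'):
    im,d=cap(n,n+'9');P=pts(n,d);hsv=cv2.cvtColor(im,cv2.COLOR_RGB2HSV)
    rm=((hsv[...,0]<6)|(hsv[...,0]>172))&(hsv[...,1]>110)
    m=rm&(P[...,0]>.41)&(P[...,0]<.46)&(P[...,1]>-.26)&(P[...,1]<-.1);q=P[m];print(n,len(q))
    if len(q): print(q[q[:,2].argsort()][::max(1,len(q)//8)])
    try: stk(5,n,im,d)
    except Exception as e: print(e)
    m=(P[...,2]>.05)&(P[...,2]<.075)&(P[...,0]>.46)&(P[...,0]<.63)&(P[...,1]>-.4)&(P[...,1]<-.02)
    if m.sum(): A=np.c_[P[m][:,:2],np.ones(m.sum())];print('lid plane',np.linalg.lstsq(A,P[m][:,2],rcond=None)[0],np.median(P[m][:,2]))
E
```

```text
side 0
stack side 5 300 z 0.1942 ((539.7191162109375, 154.8824462890625), (51.029720306396484, 68.16545104980469), 4.916857719421387)
lid plane [0.    0.    0.059] 0.059533336425680726
top 0
stack top 5 790 z 0.1958 ((540.3233032226562, 159.93634033203125), (52.85382843017578, 60.70057678222656), 6.1743550300598145)
lid plane [ 0.002 -0.     0.06 ] 0.060837190127801664
```

View pics/side9.png

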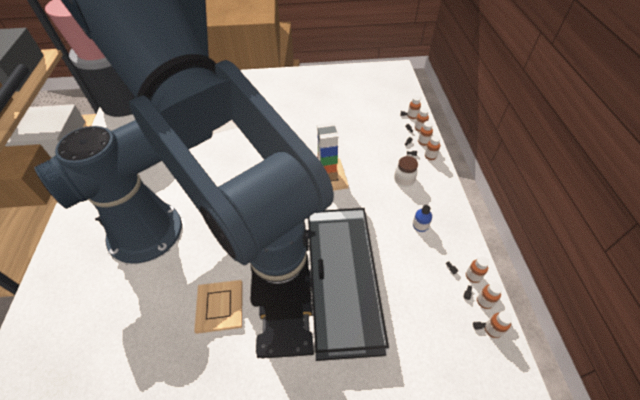

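The side view shows the lid shut and the column standing at (328,150). The arm hides the lever, so I'll move aside and check it.

send_rows:
  moves:
    - [0,1,-0.1,0,0,0]
    - [0,1,-0.1,0,0,0]
    - [0,1,-0.1,0,0,0]
    - [0,1,-0.1,0,0,0]
    - [0,1,-0.1,0,0,0]
    - [0,1,-0.1,0,0,0]

```text
time_s: 62.25
position: [0.4277, -0.1326, 0.3075]
tcp_rot: [[-1.0, 0.008, -0.001], [0.008, 1.0, 0.003], [0.001, 0.003, -1.0]]
force: [0.3, -0.1, -0.9]
opening: 0.002
grasp_force: 0.0
```

send_rows:
  moves:
    - [0,0.5,0,0,0,0]
    - [0,0.5,0,0,0,0]
    - [0,0.5,0,0,0,0]
    - [0,0.5,0,0,0,0]

```text
time_s: 62.65
position: [0.4304, -0.0116, 0.3071]
tcp_rot: [[-1.0, 0.01, -0.001], [0.01, 1.0, 0.001], [0.001, 0.001, -1.0]]
force: [-0.3, 0.3, 0.6]
opening: 0.006
grasp_force: 0.0
```

```bash
python3 - <<'E'
from h import *
z=np.load('side0.npz')
for im,d in(cap('side'),(z['im'],z['d'])):
    P=pts('side',d);hsv=cv2.cvtColor(im,cv2.COLOR_RGB2HSV)
    rm=((hsv[...,0]<6)|(hsv[...,0]>172))&(hsv[...,1]>110)
    m=rm&(P[...,0]>.41)&(P[...,0]<.46)&(P[...,1]>-.26)&(P[...,1]<-.1);q=P[m];print(len(q))
    if len(q): print(q[q[:,2].argsort()][::max(1,len(q)//8)]); a=np.polyfit(q[:,2],q[:,1],1);print('tilt rad',np.arctan(a[0]))
E
```

```text
76
[[ 0.435 -0.21   0.013]
 [ 0.433 -0.209  0.029]
 [ 0.437 -0.21   0.052]
 [ 0.435 -0.21   0.058]
 [ 0.454 -0.21   0.06 ]
 [ 0.445 -0.205  0.061]
 [ 0.455 -0.204  0.063]
 [ 0.436 -0.21   0.077]
 [ 0.434 -0.206  0.091]]
tilt rad 0.027806275212825606
88
[[ 0.438 -0.187  0.   ]
 [ 0.433 -0.21   0.025]
 [ 0.437 -0.207  0.051]
 [ 0.449 -0.208  0.057]
 [ 0.44  -0.206  0.059]
 [ 0.452 -0.205  0.061]
 [ 0.438 -0.198  0.065]
 [ 0.434 -0.206  0.086]]
tilt rad 0.05356307207020783
```

The lever is upright as at the start, the lid is shut and the column stands. Handing in.

```bash
python3 -c "
from h import *
print(ticket.hand_in())"
```

```text
the job is handed in; nothing more can be done
None
```

I handed the job in at about 63 s: all five cartons are stacked on the left board, square over the mark to within about 2 mm. The lid is shut, the latch lever is back upright, and the bottles and jar were left alone; the hand-in returned no verdict.

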